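# Empty the drawer steriliser

### The arm

A 6-joint arm with a two-finger parallel gripper is mounted at the origin on the work surface. World frame = base frame: x ahead of the robot, y to its left, z up, the work surface at z = 0. Lengths are in m, angles in rad, forces in N, time in s.
With the tool pointing down it reaches from about 0.3 to 0.775 m from the base axis. Payload 14.6 kg.
Tool frame: the origin (TCP) lies midway between the tips of the shut fingers; the grasp point (between the pads) lies 19 mm behind it; z points along the fingers, y is the line along which they close (so a half turn about z gives the same grasp; the last joint's range is limited). The gripper opens to 85 mm and grips with 20 to 120 N. Pads are 22 mm wide; open, the fingers measure 114 mm over their backs; the gripper's body (76 mm by 85 mm) begins 54 mm behind the grasp point. The pads swing forward as they close: fully open they stand 13 mm farther back than shut.
Start: joints at [-1.262, 0.3, 1.521, -0, 1.321, -0.067], TCP at [0.202, -0.512, 0.231] pointing down, gripper open.
Joint ranges: [-3.03, 3.03], [-0.79, 2.21], [0.23, 2.52], [-1.04, 4.18], [0, 3.07], [-2.55, 2.55]. Speed limits (rad/s): [2.22, 2.22, 2.57, 3.14, 3.14, 3.14].

### API

Orientations are given as a unit quaternion [w, x, y, z].
In Python, from rig import telemetry, imaging, arm, recognise, cut_out gives the robot as it stands.
- The arm moves only by the shell command python3 -m crank 'ROWS' [FORCE]. ROWS is JSON, one flat list of numbers, 5 for each row, row after row: the closure, from 0 (fully open) to 1 (shut), then the shift along the tool's x, y, z normalised to -1 to 1, where 1 is 600 mm, then the turn about the tool's z normalised to -1 to 1, where 1 is 360 degrees. In form: [grip, x, y, z, spin, grip, x, y, z, spin, ...]. A call has 1 to 20 rows; each row is the pose to reach, as a shift and turn from the pose commanded when the call began, along the tool's axes at that moment, turning the shorter way round; what a row does not reach only later rows make up. A row lasts 1/12 s, in which the tool goes at most 41.7 mm and 7.16 degrees, less where a joint would pass 70% of its speed; a pose out of reach is approached as far as the arm can. A call with a number of a shift or a turn outside -1 to 1 is refused whole. A call with a gripper value outside its range is refused whole. The fingers move at their own pace and stop on an object; FORCE is the grip in N (left out, the last holds). Time passes only in rows, so rows that repeat a pose let the fingers close. It gives the time, the measured TCP pose, the force, the opening and the grip force at its end, in the units of the state.
- telemetry.read_state(): the state, without advancing time (a new reading comes with each control period).
- imaging.capture(name): name is "scene" or "top"; returns a dict with "color" (400x640x3 uint8, red, green, blue), "fx", "fy", "cx", "cy" (pixels), "cam_to_world" (4x4, takes a point from camera to world coordinates). Camera axes: x right, y down, z forward; pixel columns grow to the right and rows downward; lengths in m; the calibration is good to about 2 mm. A picture is of the moment at which its call begins. There is no depth.
- arm.job_done(): hands the job in; it is judged then, once.
Trained networks look in a picture, given as the dict that the camera call returned (one of the last four; its "shot" number tells which), for a name from the list of things; names that differ only in an ending like _2 or _b are one class to them, and where a whole thing is asked for, a point or a joint stands for the part that bears it (a point fixed in the world has none). Each returns a list of dicts, best first, with "confidence" (0 to 1); they miss things now and then, are a little off and sometimes report something else, mostly with a low value. They report only what shows in the picture. A call takes as long as a camera call. They do not tell look-alikes from the thing itself.
- recognise(label, picture): "position" ([x, y, z] in m, in world coordinates, good to about 4 mm: the middle of the surface that is visible of it).
- cut_out(label, picture): "mask" (400x640 bool, what is visible of it).
The state is a dict: "clock": time; "qpos": joint angles; "qd": joint speeds; "effort": joint torques, N m; "eef_pos": TCP position; "ee_rot": TCP orientation; "ft_force": force on the tool from outside, world axes, zero at the start; "ft_torque": the same for the moment, N m; "opening": opening from 0.0 (shut) to 1.0 (fully open); "grasp_force": force on a finger pad.
Only numpy, scipy, OpenCV 4.12 (cv2) and the standard library are available. Lean on these libraries where they do the work, as an engineer would, in place of code of your own. Each camera call takes 0.05 s, during which the arm holds its last target. There are 200 camera calls.

### The job

The steriliser has finished: press its release so the tray pops out, stand every cup from the tray in the black tote, mouth down as they are, side by side on its floor, and slide the scraper edgewise all the way down into the slot of the wooden holder. Then push the empty tray back in until it clicks home and stays shut. Leave the bottle, the bowls and the tub where they are.

Things in the scene. Friction and masses are not known exactly. Their poses are not given: they have to be found in the camera images.
- steriliser: Low stainless countertop drawer steriliser, 360 wide (y) x 270 deep (x) x 86 mm high, fixed. Origin: on the counter under the middle of the front edge of its flat top (towards the robot). Its +x axis points into the machine, so its tray comes out along -x; z is up. Apart from the release button and the tub nothing stands more than 5 mm above its top.
- tray (a joint): The sprung tray, metres out from home: 0 = home and latched, 0.145 = fully out. A spring always pushes it out (4 N at home, 2 N out); pressing the release frees it and it slides out by itself in about 2 s. To latch it again push it 1 to 2 mm beyond home (it can go 8 mm beyond, to -0.008), with 5 to 9 N; it then rests at about 0. It cannot be pulled out while latched.
- tray_front (a point): Centre of the outer face of the tray's flat steel front panel (356 wide x 68 high x 20 mm thick, 8 to 76 mm above the counter); this point is 42 mm above the counter. Moves with the tray; when home it is 12 mm in front of the machine's front edge. The panel has no handle; push it near the middle, best on its upper half. A small latch hook sticks out behind its top edge at the far +y end, outside the tray.
- tray_floor (a point): Centre of the tray's inside floor, 14 mm above the counter, 77 mm behind the panel's outer face; moves with the tray. Inside 115 (x) x 292 (y) mm; walls and a divider at y +74 from here are 18 mm high. Cups are on the -y side of it; beyond it two ribs along x, 24 mm high, 9 mm apart, centred at y +112, hold the scraper. When out, the inside ends 22 mm before the machine's front edge.
- release (a joint): Push button of the tray's latch, metres pressed down: 0 = up, 0.0085 = fully down. The latch lets go at 5 mm; 2 N to start, 4 N fully down; springs back when let go. It also dips 5 mm by itself over the last 25 mm as the tray is pushed in, and pops up again as the latch clicks.
- release_top (a point): Centre of the flat top of the round steel release button (32 mm across, in a black collar) on the front edge of the machine's top, 98 mm above the counter when up, 12 mm above the machine's top; 34 mm behind the machine's front edge and 150 mm to the machine's +y side of the middle.
- tote: Open black plastic tote, outside 220 (x) x 210 (y) x 50 mm high, walls and floor 5 mm, fixed; it stands to one side of the machine, left or right. Origin: centre of its underside.
- holder: Wooden holder block 135 (x) x 80 (y) x 60 mm high with one slot in its top, fixed; it stands on the other side from the tote. Origin: centre of its underside. The slot runs along its x axis through the middle: 116 mm long, 9 mm wide, its floor 32 mm above the counter (28 mm deep).
- slot_mouth (a point): Centre of the slot's opening in the holder's top, 60 mm above the counter.
- scraper: Flat dough scraper standing on its edge between the tray's ribs: steel blade 100 (x) x 4 (y) x 40 mm high, with a dark wooden bar grip along its top edge, 90 (x) x 22 (y) x 20 mm high (40 to 60 mm above the origin). Origin: middle of the blade's lower edge; z up, x along the blade. 0.1 to 0.16 kg. Seated in the holder its origin is 32 mm above the counter and the grip is 12 mm clear of the holder's top.
- cup0: White porcelain tea cup without handle, standing mouth down: a straight cylinder 46 mm across and 42 mm high, with a 28 mm wide foot ring 4 mm high on top (46 mm in all), closed at the top; 90 g. Origin: centre of its underside (the rim it stands on), z up. All cups are alike; 3 to 5 are in the tray, the others are absent.
- cup1: White porcelain tea cup without handle, standing mouth down: a straight cylinder 46 mm across and 42 mm high, with a 28 mm wide foot ring 4 mm high on top (46 mm in all), closed at the top; 90 g. Origin: centre of its underside (the rim it stands on), z up. All cups are alike; 3 to 5 are in the tray, the others are absent.
- cup2: White porcelain tea cup without handle, standing mouth down: a straight cylinder 46 mm across and 42 mm high, with a 28 mm wide foot ring 4 mm high on top (46 mm in all), closed at the top; 90 g. Origin: centre of its underside (the rim it stands on), z up. All cups are alike; 3 to 5 are in the tray, the others are absent.
- cup3: White porcelain tea cup without handle, standing mouth down: a straight cylinder 46 mm across and 42 mm high, with a 28 mm wide foot ring 4 mm high on top (46 mm in all), closed at the top; 90 g. Origin: centre of its underside (the rim it stands on), z up. All cups are alike; 3 to 5 are in the tray, the others are absent.
- cup4: White porcelain tea cup without handle, standing mouth down: a straight cylinder 46 mm across and 42 mm high, with a 28 mm wide foot ring 4 mm high on top (46 mm in all), closed at the top; 90 g. Origin: centre of its underside (the rim it stands on), z up. All cups are alike; 3 to 5 are in the tray, the others are absent.
- sauce_bottle: Amber sauce bottle, 60 mm across, 160 mm high; bystander near the work. Origin: centre of its underside.
- bowl_stack: Stack of white bowls, 118 mm across, 85 mm high; bystander near the work. Origin: centre of its underside.
- paste_tub: Square brown tub with white lid, 80 x 80 x 50 mm, on top of the steriliser; bystander near the work. Origin: centre of its underside.
There are look-alikes about, which are no part of the job. There is more than one size of the holder; the job needs the middle-sized.

How it is judged:
By the outcome, as a careful person would: the job done as asked, in the order asked, and still so for the second after the job is handed in, with the robot touching nothing.
Of cup0, cup1, cup2, cup3, cup4 only 3 to 5 are there at a start; the rules pass over those that are not, and their reading is None.
At some moment in a run one of cup0, cup1, cup2, cup3, cup4 may be knocked a few centimetres aside while the robot is not near it.
It also fails if it takes over 210 s, if anything falls off the work surface, if the arm or the gripper's body presses on something with over 40 N, if the wrist force passes 120 N, or if a joint passes its speed limit or range.

## Working session

There is one attempt and no reset: what is moved stays moved. The work goes in short steps, Python scripts to look and compute and a shell command to move; the robot and the scene stay as the last step left them, time stands still between calls to the robot, and variables do not carry over. Pictures are saved under pics/ and viewed, at most 14 in all, crops included, and the job is handed in when it is done.

```bash
ls; mkdir -p pics; python3 - <<'E'
from rig import telemetry, imaging, arm, recognise, cut_out
import cv2, numpy as np
s=telemetry.read_state(); print(s)
ims=[]
for n in("scene","top"):
    p=imaging.capture(n); cv2.imwrite(f"pics/{n}0.png",p["color"][:,:,::-1]); 
    print(n,p["fx"],p["fy"],p["cx"],p["cy"],np.round(p["cam_to_world"],3).tolist())
    for l in("steriliser","tray_front","release_top","tote","holder","scraper","cup0","sauce_bottle","bowl_stack","paste_tub"):
        r=recognise(l,p); print(l,[(np.round(q["position"],3).tolist(),round(q["confidence"],2)) for q in r[:5]])
E
```

```text
pics
{'clock': 0.0, 'qpos': array([-1.26162422e+00,  3.00482987e-01,  1.52159687e+00, -1.32495368e-05,
        1.32070205e+00, -6.65714018e-02]), 'qd': array([-7.20991809e-04, -4.83772821e-04, -1.40678060e-04,  1.10633328e-03,
       -5.91362750e-04,  8.26828985e-06]), 'effort': array([-1.20567849e-03, -5.43500948e+01, -3.61792874e+01, -8.65241259e-05,
        3.98041957e-03,  1.40828055e-05]), 'eef_pos': array([ 0.2017661 , -0.5113965 ,  0.23070812]), 'ee_rot': array([-5.89479047e-04,  9.82403469e-01,  1.86770103e-01, -7.83219849e-05]), 'ft_force': array([ 0.49488024,  0.15187726, -0.09329113]), 'ft_torque': array([-0.00565802,  0.03858409,  0.03830975]), 'grasp_force': 0.0, 'opening': 1.003745148193157}
scene 489.56561845546486 489.56561845546486 314.28908015311816 207.05688063768486 [[-0.764, 0.465, -0.448, 1.249], [0.645, 0.55, -0.53, 0.884], [0.0, -0.694, -0.72, 1.147], [0.0, 0.0, 0.0, 1.0]]
steriliser [([0.78, 0.089, 0.089], 0.76), ([0.732, 0.309, 0.092], 0.48)]
tray_front [([0.612, 0.117, 0.079], 0.7)]
release_top [([0.652, 0.187, 0.1], 0.5)]
tote [([0.507, -0.356, 0.01], 0.81
[... 339 characters left out ...]
.25)]
top 431.21819712322616 431.21819712322616 317.63695024602373 205.09155213767056 [[-0.005, -0.984, 0.178, 0.354], [-1.0, 0.003, -0.01, 0.125], [0.01, -0.178, -0.984, 1.281], [0.0, 0.0, 0.0, 1.0]]
steriliser [([0.723, 0.047, 0.086], 0.57)]
tray_front [([0.609, 0.034, 0.072], 0.65)]
release_top [([0.642, 0.18, 0.1], 0.49)]
tote [([0.507, -0.362, 0.004], 0.9)]
holder [([0.51, 0.354, 0.061], 0.85), ([0.488, 0.58, 0.085], 0.82), ([0.342, 0.401, 0.043], 0.56), ([0.645, 0.18, 0.1], 0.52)]
scraper []
cup0 [([0.723, 0.047, 0.087], 0.38)]
sauce_bottle [([0.704, 0.284, 0.108], 0.69)]
bowl_stack [([0.717, -0.296, 0.077], 0.82), ([0.51, 0.354, 0.06], 0.61)]
paste_tub [([0.766, -0.068, 0.134], 0.96)]
```

View both.

View pics/scene0.png

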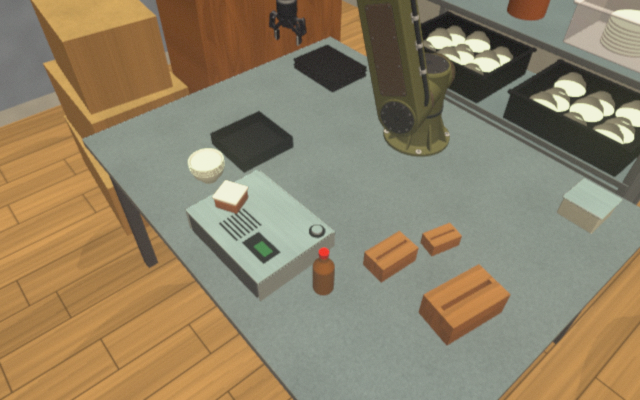

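View pics/top0.png

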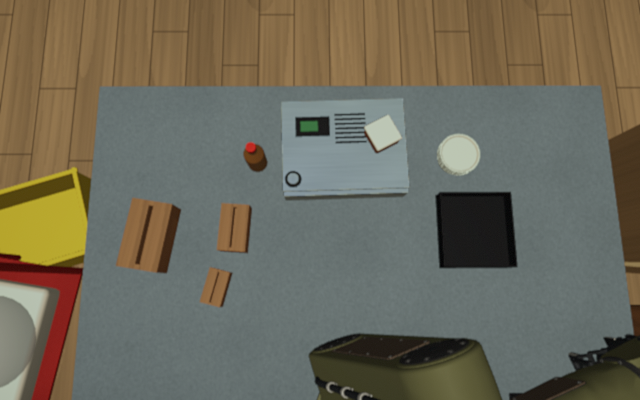

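```bash
cat > h.py <<'E'
import numpy as np, cv2
from scipy.optimize import minimize
from rig import telemetry, imaging, arm, recognise, cut_out
def proj(p,P):
    M=np.linalg.inv(p["cam_to_world"]); c=np.asarray(P)@M[:3,:3].T+M[:3,3]
    return np.c_[p["fx"]*c[:,0]/c[:,2]+p["cx"],p["fy"]*c[:,1]/c[:,2]+p["cy"]]
def ray(p,uv,z):
    T=p["cam_to_world"]; uv=np.atleast_2d(uv).astype(float)
    d=np.c_[(uv[:,0]-p["cx"])/p["fx"],(uv[:,1]-p["cy"])/p["fy"],np.ones(len(uv))]@T[:3,:3].T
    return T[:3,3]+d*((z-T[2,3])/d[:,2])[:,None]
def box(x0,x1,y0,y1,z0,z1): return np.array([[x,y,z] for x in(x0,x1) for y in(y0,y1) for z in(z0,z1)],float)
def place(L,q):
    c,s=np.cos(q[2]),np.sin(q[2]); return L@np.array([[c,s,0],[-s,c,0],[0,0,1]])+[q[0],q[1],0]
def getmask(label,p,near):
    best=None
    for r in cut_out(label,p):
        m=r["mask"].astype(np.uint8)
        n,l,st,ce=cv2.connectedComponentsWithStats(m)
        if n<2: continue
        k=1+np.argmax(st[1:,4]); d=np.linalg.norm(ce[k]-near)
        if best is None or d<best[0]: best=(d,(l==k).astype(np.uint8))
    return best[1] if best is not None and best[0]<40 else None
S=8
def fit(parts,views,q0):
    """views: list of (picture, mask); parts: local points whose hull is the outline"""
    tg=[]
    for p,m in views:
        c=np.vstack(cv2.findContours(m,0,1)[0]); h=cv2.convexHull(c); x,y,w,hh=cv2.boundingRect(h)
        o=np.array([x-12,y-12]); sh=((hh+24)*S,(w+24)*S)
        h2=np.zeros(m.shape,np.uint8); cv2.fillConvexPoly(h2,h,1)
        tg.append((p,o,cv2.resize(h2[max(0,o[1]):,max(0,o[0]):][:hh+24,:w+24],None,fx=S,fy=S,interpolation=cv2.INTER_LINEAR)))
    def cost(q):
        t=0
        for p,o,T in tg:
            u=(proj(p,place(parts,q))-np.maximum(o,0)+.5)*S
            I=np.zeros(T.shape,np.uint8); cv2.fillConvexPoly(I,cv2.convexHull(np.round(u).astype(np.int32)),1)
            t+=1-(I&T).sum()/(I|T).sum()
        return t
    r=minimize(cost,q0,method="Nelder-Mead",options=dict(initial_simplex=np.array(q0)+np.array([[0,0,0],[.015,0,0],[0,.015,0],[0,0,.08]])-[.005,.005,.03],xatol=1e-5,fatol=1e-5))
    return r.x,r.fun
E
python3 - <<'E'
from h import *
ps=imaging.capture("scene"); pt=imaging.capture("top")
ster=np.vstack([box(0,.27,-.18,.18,0,.086),box(-.012,0,-.178,.178,.008,.076)])
for name,lab,parts,ns,nt,q0 in [("ster","steriliser",ster,(260,230),(345,148),(.62,.04,0)),
  ("tote","tote",box(-.11,.11,-.105,.105,0,.05),(252,140),(477,230),(.5,-.35,0)),
  ("hold","holder",box(-.0675,.0675,-.04,.04,0,.06),(390,256),(234,229),(.51,.36,0)),
  ("holdSmallAsMid","holder",box(-.0675,.0675,-.04,.04,0,.06),(440,238),(215,287),(.36,.40,0)),
  ("holdBigAsMid","holder",box(-.0675,.0675,-.04,.04,0,.06),(465,303),(148,236),(.5,.6,0))]:
    ms=getmask(lab,ps,ns); mt=getmask(lab,pt,nt)
    for nm,v in(("both",[(ps,ms),(pt,mt)]),("scene",[(ps,ms)]),("top",[(pt,mt)])):
        if any(x[1] is None for x in v): print(name,nm,"none"); continue
        q,f=fit(parts,v,q0); print(name,nm,np.round(q,4),round(f,3))
r=recognise("release_top",pt); print(ray(pt,[293,178.5],.098), ray(ps,[317,230.5],.098))
def crop(p,x,y,w,h,k): return cv2.resize(p["color"][y:y+h,x:x+w,::-1],None,fx=k,fy=k,interpolation=cv2.INTER_CUBIC)
cv2.imwrite("pics/c1.png",np.vstack([crop(pt,110,80,320,230,2.5)[:,:800]]))
E
```

```text
ster both [0.616  0.032  0.0302] 0.038
ster scene [0.6182 0.0311 0.0312] 0.021
ster top [0.615  0.0329 0.0273] 0.011
tote both [ 0.5063 -0.3484 -0.0042] 0.054
tote scene [ 0.5076 -0.3474 -0.0083] 0.025
tote top [ 0.5051 -0.3491 -0.0053] 0.022
hold both [ 0.5136  0.3554 -0.0834] 0.09
hold scene [ 0.515   0.3547 -0.0796] 0.027
hold top [ 0.5125  0.3557 -0.0837] 0.048
holdSmallAsMid both [0.3354 0.4047 0.0823] 0.842
holdSmallAsMid scene [0.3346 0.407  0.0531] 0.384
holdSmallAsMid top [ 0.356   0.3996 -0.0055] 0.447
holdBigAsMid both [ 0.5151  0.5985 -0.3631] 1.035
holdBigAsMid scene [ 0.5137  0.5934 -0.5054] 0.495
holdBigAsMid top [0.47   0.6154 0.0697] 0.522
[[0.64426233 0.18178634 0.098     ]] [[0.6512565  0.18778528 0.098     ]]
```

View pics/c1.png

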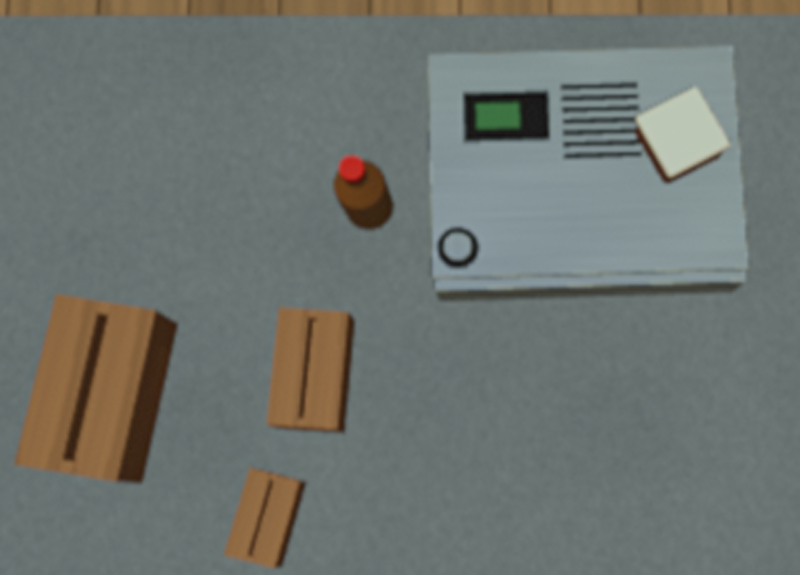

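```bash
cat >> h.py <<'E'
from scipy.spatial.transform import Rotation as Ro
def rows(*targets):
    """print tool-frame normalised x,y,z,spin for world targets (x,y,z,yaw of tool x)"""
    s=telemetry.read_state(); w,x,y,z=s["ee_rot"]; R=Ro.from_quat([x,y,z,w]).as_matrix()
    psi=np.arctan2(R[1,0],R[0,0]); print("now",np.round(s["eef_pos"],4),"yaw",round(psi,4),"t",round(s["clock"],1),"open",round(s["opening"],3),"F",np.round(s["ft_force"],1),"j6",round(s["qpos"][5],2))
    for t in targets:
        d=R.T@(np.array(t[:3])-s["eef_pos"]); sp=-((t[3]-psi+np.pi)%(2*np.pi)-np.pi)/(2*np.pi)
        print(t,"->",np.round(d/.6,4).tolist(),round(sp,4))
STER=np.array([.6155,.032,.029]); TOTE=np.array([.506,-.3485,-.006]); HOLD=np.array([.5135,.3553,-.083])
def m2w(x,y,q=STER): return place(np.array([[x,y,0.]]),q)[0][:2]
E
python3 -c "
from h import *
b=m2w(.034,.15);print(b)
rows((*b,.2,.03),(*b,.13,.03),(*b,.0915,.03))"
```

```text
[0.64513631 0.18292279]
now [ 0.2019 -0.5116  0.2313] yaw 0.3758 t 1.8 open 1.0 F [ 0.7 -0.  -0.5] j6 -0.07
(np.float64(0.645136313701315), np.float64(0.18292279122186036), 0.2, 0.03) -> [1.1121, -0.8056, 0.0522] 0.055
(np.float64(0.645136313701315), np.float64(0.18292279122186036), 0.13, 0.03) -> [1.1121, -0.8056, 0.1688] 0.055
(np.float64(0.645136313701315), np.float64(0.18292279122186036), 0.0915, 0.03) -> [1.1121, -0.8056, 0.233] 0.055
```

```bash
python3 -m crank '[1,0.9,-0.65,0.03,0.055,1,0.9,-0.65,0.03,0.055,1,0.9,-0.65,0.03,0.055,1,0.9,-0.65,0.03,0.055,1,0.9,-0.65,0.03,0.055,1,0.9,-0.65,0.03,0.055,1,0.9,-0.65,0.03,0.055,1,0.9,-0.65,0.03,0.055,1,0.9,-0.65,0.03,0.055,1,0.9,-0.65,0.03,0.055,1,0.9,-0.65,0.03,0.055,1,0.9,-0.65,0.03,0.055,1,0.9,-0.65,0.03,0.055,1,0.9,-0.65,0.03,0.055,1,0.9,-0.65,0.03,0.055,1,0.9,-0.65,0.03,0.055,1,0.9,-0.65,0.03,0.055,1,0.9,-0.65,0.03,0.055,1,0.9,-0.65,0.03,0.055,1,0.9,-0.65,0.03,0.055]' 40
python3 -c "
from h import *
b=m2w(.034,.15)
rows((*b,.15,.03),(*b,.0915,.03))"
```

```text
clock: 3.42
eef_pos: [0.5606, 0.0483, 0.2134]
ee_rot: [0.0, 1.0, 0.015, -0.0]
ft_force: [0.7, 0.8, 1.1]
opening: 0.002
grasp_force: 0.0
now [0.5606 0.0483 0.2134] yaw 0.0291 t 3.4 open 0.002 F [0.7 0.8 1.1] j6 1.56
(np.float64(0.645136313701315), np.float64(0.18292279122186036), 0.15, 0.03) -> [0.1473, -0.2202, 0.1056] -0.0001
(np.float64(0.645136313701315), np.float64(0.18292279122186036), 0.0915, 0.03) -> [0.1473, -0.2202, 0.2031] -0.0001
```

```bash
python3 -m crank '[1,0.147,-0.22,0.1,0,1,0.147,-0.22,0.1,0,1,0.147,-0.22,0.1,0,1,0.147,-0.22,0.1,0,1,0.147,-0.22,0.12,0,1,0.147,-0.22,0.15,0,1,0.147,-0.22,0.17,0,1,0.147,-0.22,0.18,0,1,0.147,-0.22,0.19,0,1,0.147,-0.22,0.197,0,1,0.147,-0.22,0.203,0,1,0.147,-0.22,0.203,0,1,0.147,-0.22,0.203,0,1,0.147,-0.22,0.203,0]'
python3 -m crank '[1,0,0,-0.05,0,1,0,0,-0.1,0,1,0,0,-0.2,0,0,-0.1,0,-0.24,0,0,-0.1,0,-0.24,0,0,-0.1,0,-0.24,0,0,-0.1,0,-0.24,0,0,-0.1,0,-0.24,0,0,-0.1,0,-0.24,0,0,-0.1,0,-0.24,0,0,-0.1,0,-0.24,0,0,-0.1,0,-0.24,0,0,-0.1,0,-0.24,0,0,-0.1,0,-0.24,0,0,-0.1,0,-0.24,0,0,-0.1,0,-0.24,0,0,-0.1,0,-0.24,0,0,-0.1,0,-0.24,0]'
python3 - <<'E'
from h import *
rows()
for n in("scene","top"):
    p=imaging.capture(n); cv2.imwrite(f"pics/{n}1.png",p["color"][:,:,::-1])
    for l in("tray_front","tray_floor","scraper","cup0"):
        r=recognise(l,p); print(n,l,[(np.round(q["position"],3).tolist(),round(q["confidence"],2)) for q in r[:6]])
    if n=="top": cv2.imwrite("pics/c2.png",cv2.resize(p["color"][110:290,250:450,::-1],None,fx=4,fy=3.3,interpolation=cv2.INTER_CUBIC))
E
```

```text
clock: 4.58
eef_pos: [0.6455, 0.1839, 0.0923]
ee_rot: [-0.0, 1.0, 0.015, 0.001]
ft_force: [0.7, -2.1, 2.6]
opening: 0.001
grasp_force: 1.4
clock: 6.08
eef_pos: [0.5852, 0.1822, 0.2355]
ee_rot: [-0.0, 1.0, 0.015, 0.0]
ft_force: [0.1, 0.6, -0.5]
opening: 0.997
grasp_force: 0.0
now [0.5852 0.1822 0.2355] yaw 0.0303 t 6.1 open 0.997 F [ 0.1  0.6 -0.5] j6 1.78
scene tray_front [([0.486, 0.077, 0.037], 0.89), ([0.732, -0.282, 0.074], 0.71)]
scene tray_floor [([0.482, 0.073, 0.036], 0.88)]
scene scraper [([0.537, 0.143, 0.073], 0.62)]
scene cup0 [([0.57, 0.037, 0.052], 0.7), ([0.573, -0.034, 0.054], 0.63), ([0.516, -0.067, 0.057], 0.62), ([0.522, 0.003, 0.05], 0.49), ([0.514, 0.075, 0.052], 0.46)]
top tray_front [([0.54, -0.033, 0.012], 0.98)]
top tray_floor [([0.538, -0.036, 0.015], 0.77)]
top scraper []
top cup0 [([0.564, 0.029, 0.054], 0.74), ([0.555, -0.049, 0.055], 0.68), ([0.508, 0.056, 0.057], 0.62), ([0.507, -0.009, 0.055], 0.53), ([0.508, -0.079, 0.055], 0.46)]
```

View pics/c2.png

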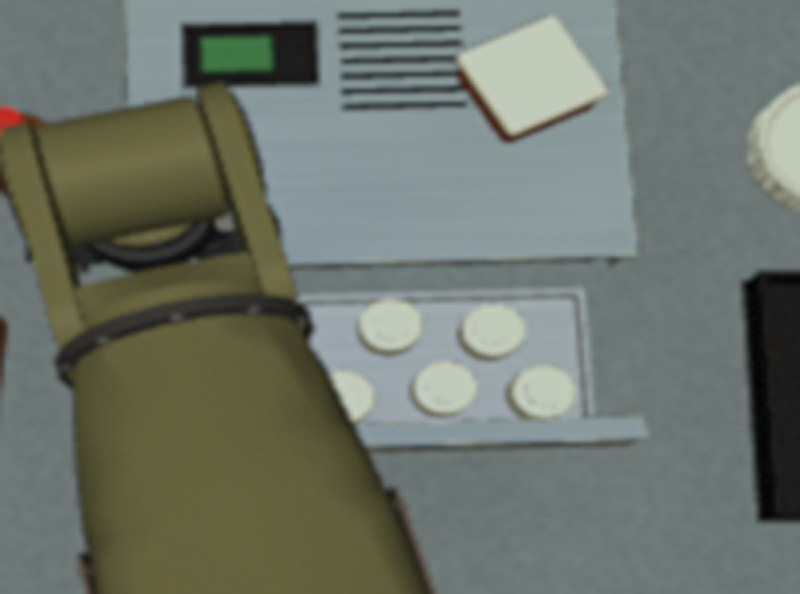

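View pics/scene1.png

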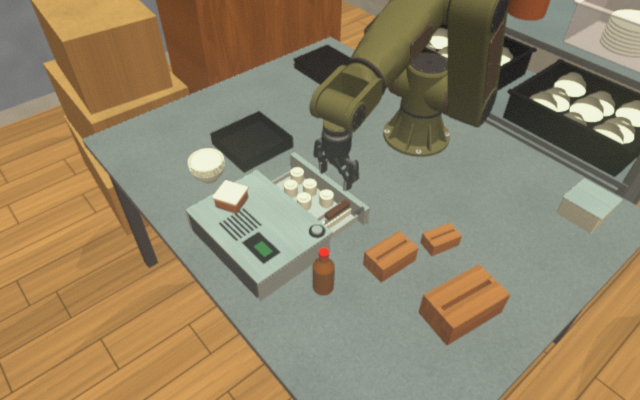

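```bash
python3 -m crank '[0.3,-0.11,0.85,0,0,0.3,-0.11,0.85,0,0,0.3,-0.11,0.85,0,0,0.3,-0.11,0.85,0,0,0.3,-0.11,0.85,0,0,0.3,-0.11,0.85,0,0,0.3,-0.11,0.85,0,0,0.3,-0.11,0.85,0,0,0.3,-0.11,0.85,0,0,0.3,-0.11,0.85,0,0,0.3,-0.11,0.85,0,0,0.3,-0.11,0.85,0,0,0.3,-0.11,0.85,0,0,0.3,-0.11,0.85,0,0,0.3,-0.11,0.85,0,0]' 25
cat >> h.py <<'E'
a=np.linspace(0,2*np.pi,24,endpoint=False)
def cup(z): return np.vstack([np.c_[r*np.cos(a),r*np.sin(a),0*a+z+h] for r,h in((.023,0),(.023,.042),(.014,.046))])
def cups(p,z,box,conf=.25):
    out=[]
    for r in cut_out("cup0",p):
        m=r["mask"].astype(np.uint8)
        if r["confidence"]<conf or m.sum()<60: continue
        uv=np.argwhere(m).mean(0)[::-1]; g=ray(p,uv,z+.035)[0]
        if not(box[0]<g[0]<box[1] and box[2]<g[1]<box[3]): continue
        q,f=fit(cup(z),[(p,m)],(g[0],g[1],0)); out.append((*q[:2],f,r["confidence"],*uv))
    return np.round(sorted(out),3)
E
python3 - <<'E'
from h import *
rows()
for n in("scene","top"):
    p=imaging.capture(n); print(n,cups(p,.014,(.45,.62,-.15,.15)))
    for r in cut_out("scraper",p)[:2]:
        m=r["mask"].astype(np.uint8)
        q,f=fit(np.vstack([box(-.05,.05,-.002,.002,.014,.054),box(-.045,.045,-.011,.011,.054,.074)]),[(p,m)],(.533,.143,.03)); print("scraper",r["confidence"],np.round(q,4),round(f,3))
    if n=="top": cv2.imwrite("pics/c3.png",cv2.resize(p["color"][150:250,260:430,::-1],None,fx=4.5,fy=4.5,interpolation=cv2.INTER_CUBIC))
print(m2w(-.08,0),m2w(-.08,.112))
E
```

```text
clock: 7.83
eef_pos: [0.5345, -0.3299, 0.2351]
ee_rot: [-0.0, 1.0, 0.014, -0.0]
ft_force: [0.2, 0.3, -0.1]
opening: 0.698
grasp_force: 0.0
now [ 0.5345 -0.3299  0.2351] yaw 0.029 t 7.8 open 0.698 F [ 0.2  0.3 -0.1] j6 0.93
scene [[ 5.06000e-01  6.20000e-02  1.00000e-01  7.30000e-01  3.25891e+02
   1.98932e+02]
 [ 5.07000e-01 -8.20000e-02  1.39000e-01  7.50000e-01  2.97831e+02
   1.75477e+02]
 [ 5.13000e-01 -1.00000e-02  1.31000e-01  6.80000e-01  3.10098e+02
   1.87570e+02]
 [ 5.63000e-01 -4.90000e-02  1.56000e-01  4.60000e-01  2.90926e+02
   1.88262e+02]
 [ 5.69000e-01  2.50000e-02  2.22000e-01  5.10000e-01  3.04173e+02
   2.00750e+02]]
scraper 0.87 [0.5261 0.1354 0.1263] 0.252
top [[ 5.04000e-01  6.40000e-02  6.90000e-02  5.30000e-01  3.34529e+02
   2.30484e+02]
 [ 5.07000e-01 -8.10000e-02  1.11000e-01  5.90000e-01  3.84307e+02
   2.29151e+02]
 [ 5.10000e-01 -9.00000e-03  1.30000e-01  6.50000e-01  3.59808e+02
   2.28348e+02]
 [ 5.60000e-01 -9.90000e-02  9.56000e-01  6.70000e-01  3.44263e+02
   2.24889e+02]
 [ 5.62000e-01 -4.60000e-02  6.10000e-02  7.80000e-01  3.71734e+02
   2.10900e+02]
 [ 5.67000e-01  2.70000e-02  6.50000e-02  6.80000e-01  3.46759e+02
   2.09004e+02]]
scraper 0.64 [0.5336 0.142  0.0211] 0.192
scraper 0.32 [ 0.5268  0.1784 -0.2687] 0.95
[0.53553364 0.02968033] [0.53228609 0.14163323]
```

View pics/c3.png

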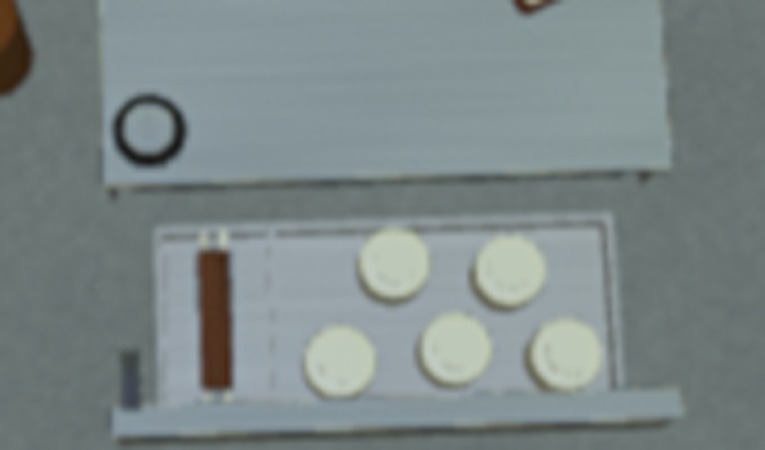

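```bash
cat > g.py <<'E'
from h import *
def clear(c,others,yaw,w):
    # fingers at +-(w/2..w/2+.0145) along tool y, +-0.011 along tool x
    best=1
    ty=np.array([np.sin(yaw),-np.cos(yaw)]); tx=np.array([np.cos(yaw),np.sin(yaw)])
    for s in(1,-1):
        for o in others:
            d=np.array(o)-c; u=abs(d@tx)-.011; v=abs(d@ty*s-(w/2+.00725))-.00725
            best=min(best,np.hypot(max(u,0),max(v,0))-.023)
        for fy in(w/2,w/2+.0145):
            for fx in(-.011,.011):
                P=c+s*ty*fy+tx*fx; L=place(np.array([[*(P-STER[:2]),0]]),(0,0,-STER[2]))[0]
                best=min(best,L[0]+.137,-.022-L[0],L[1]+.146,.074-L[1])
    return best
def choose(C,w=.058):
    for k,c in C.items():
        o=[v for j,v in C.items() if j!=k]; r=[(clear(np.array(c),o,y,w),y) for y in np.arange(-.6,2.5,.05)]
        print(k,c,"clear %.4f yaw %.2f"%max(r))
E
python3 - <<'E'
from g import *
C=dict(A=(.505,.063),B=(.5115,-.0095),C=(.507,-.0815),D=(.5625,-.0475),E=(.568,.026))
choose(C); C.pop("A"); print(); choose(C); C.pop("E");print(); choose(C);C.pop("B");print(); choose(C)
E
```

```text
A (0.505, 0.063) clear -0.0037 yaw 0.55
B (0.5115, -0.0095) clear 0.0056 yaw -0.05
C (0.507, -0.0815) clear -0.0074 yaw -0.50
D (0.5625, -0.0475) clear 0.0072 yaw -0.05
E (0.568, 0.026) clear 0.0072 yaw -0.05

B (0.5115, -0.0095) clear 0.0056 yaw -0.05
C (0.507, -0.0815) clear -0.0074 yaw -0.50
D (0.5625, -0.0475) clear 0.0072 yaw -0.05
E (0.568, 0.026) clear 0.0072 yaw -0.05

B (0.5115, -0.0095) clear 0.0056 yaw -0.05
C (0.507, -0.0815) clear -0.0074 yaw -0.50
D (0.5625, -0.0475) clear 0.0188 yaw -0.05

C (0.507, -0.0815) clear -0.0074 yaw -0.50
D (0.5625, -0.0475) clear 0.0214 yaw 0.05
```

```bash
python3 - <<'E'
from g import *
for w in(.056,.059): print([round(clear(np.array((.568,.026)),[(.505,.063),(.5115,-.0095),(.507,-.0815),(.5625,-.0475)],y,w),4) for y in(-.1,-.05,0,.03)])
rows((.5675,.026,.13,-.03),(.5675,.026,.033,-.03))
E
```

```text
[np.float64(0.0082), np.float64(0.0082), np.float64(0.008), np.float64(0.0078)]
[np.float64(0.0067), np.float64(0.0067), np.float64(0.0065), np.float64(0.0063)]
now [ 0.5351 -0.3286  0.2358] yaw 0.0316 t 8.1 open 0.699 F [-0.4  0.2  0.9] j6 0.93
(0.5675, 0.026, 0.13, -0.03) -> [0.0727, -0.589, 0.1762] 0.0098
(0.5675, 0.026, 0.033, -0.03) -> [0.0726, -0.5891, 0.3379] 0.0098
```

```bash
python3 -m crank '[0.33,0.073,-0.589,0.1,0.01,0.33,0.073,-0.589,0.1,0.01,0.33,0.073,-0.589,0.1,0.01,0.33,0.073,-0.589,0.1,0.01,0.33,0.073,-0.589,0.1,0.01,0.33,0.073,-0.589,0.1,0.01,0.33,0.073,-0.589,0.1,0.01,0.33,0.073,-0.589,0.1,0.01,0.33,0.073,-0.589,0.1,0.01,0.33,0.073,-0.589,0.1,0.01,0.33,0.073,-0.589,0.15,0.01,0.33,0.073,-0.589,0.2,0.01,0.33,0.073,-0.589,0.24,0.01,0.33,0.073,-0.589,0.27,0.01,0.33,0.073,-0.589,0.29,0.01,0.33,0.073,-0.589,0.31,0.01,0.33,0.073,-0.589,0.325,0.01,0.33,0.073,-0.589,0.338,0.01,0.33,0.073,-0.589,0.338,0.01]' 25
python3 -m crank '[0.6,0,0,0,0,0.6,0,0,0,0,0.6,0,0,0,0,0.6,0,0,0,0,0.6,0,0,0,0,0.6,0,0,0,0,0.6,0,0,-0.02,0,0.6,0,0,-0.05,0,0.6,0,0,-0.1,0,0.6,0,0,-0.15,0,0.6,0,0,-0.2,0,0.6,0,0,-0.2,0]' 25
python3 - <<'E'
from h import *
t=[m2w(.05,y,TOTE) for y in(.065,0,-.065)]+[m2w(-.05,y,TOTE) for y in(.045,-.045)]; print(np.round(t,4))
x,y=t[2]; rows((x,y,.15,np.pi/2),(x,y,.026,np.pi/2))
E
```

```text
clock: 9.72
eef_pos: [0.5674, 0.0249, 0.0316]
ee_rot: [0.0, 1.0, -0.016, -0.001]
ft_force: [-0.6, 0.2, 0.4]
opening: 0.673
grasp_force: 0.0
clock: 10.72
eef_pos: [0.5699, 0.0249, 0.1596]
ee_rot: [0.0, 1.0, -0.016, 0.005]
ft_force: [0.3, 1.0, -0.0]
opening: 0.529
grasp_force: 25.9
[[ 0.5564 -0.2838]
 [ 0.556  -0.3488]
 [ 0.5556 -0.4138]
 [ 0.4563 -0.3032]
 [ 0.4557 -0.3932]]
now [0.5699 0.0249 0.1596] yaw -0.0325 t 10.7 open 0.529 F [ 0.3  1.  -0. ] j6 1.58
(np.float64(0.5556091023426958), np.float64(-0.4137988282035132), 0.15, 1.5707963267948966) -> [-0.0001, 0.7316, 0.0159] -0.2552
(np.float64(0.5556091023426958), np.float64(-0.4137988282035132), 0.026, 1.5707963267948966) -> [-0.002, 0.7317, 0.2226] -0.2552
```

```bash
python3 -m crank '[0.6,0,0.732,0,-0.255,0.6,0,0.732,0,-0.255,0.6,0,0.732,0,-0.255,0.6,0,0.732,0,-0.255,0.6,0,0.732,0,-0.255,0.6,0,0.732,0,-0.255,0.6,0,0.732,0,-0.255,0.6,0,0.732,0,-0.255,0.6,0,0.732,0,-0.255,0.6,0,0.732,0,-0.255,0.6,0,0.732,0,-0.255,0.6,0,0.732,0,-0.255,0.6,0,0.732,0,-0.255,0.6,0,0.732,0,-0.255,0.6,0,0.732,0,-0.255,0.6,0,0.732,0,-0.255]' 25
python3 -c "
from h import *
x,y=m2w(.05,-.065,TOTE); rows((x,y,.025,np.pi/2))"
```

```text
clock: 12.05
eef_pos: [0.5534, -0.4139, 0.1529]
ee_rot: [-0.0, 0.708, 0.706, 0.0]
ft_force: [-0.1, -0.9, -0.8]
opening: 0.527
grasp_force: 26.1
now [ 0.5534 -0.4139  0.1529] yaw 1.568 t 12.1 open 0.527 F [-0.1 -0.9 -0.8] j6 -0.69
(np.float64(0.5556091023426958), np.float64(-0.4137988282035132), 0.025, 1.5707963267948966) -> [0.0002, 0.0037, 0.2132] -0.0004
```

```bash
python3 -m crank '[0.6,0,0.003,0.06,0,0.6,0,0.003,0.12,0,0.6,0,0.003,0.15,0,0.6,0,0.003,0.175,0,0.6,0,0.003,0.19,0,0.6,0,0.003,0.2,0,0.6,0,0.003,0.206,0,0.6,0,0.003,0.212,0,0.6,0,0.003,0.212,0,0.6,0,0.003,0.212,0]' 25
python3 -m crank '[0.33,0,0,0,0,0.33,0,0,0,0,0.33,0,0,0,0,0.33,0,0,0,0,0.33,0,0,-0.03,0,0.33,0,0,-0.08,0,0.33,0,0,-0.15,0,0.33,0,0,-0.21,0,0.33,0,0,-0.21,0,0.33,0,0,-0.21,0]' 25
cat >> h.py <<'E'
def look():
    for n in("scene","top"):
        p=imaging.capture(n)
        for b,z,k in(((.45,.62,-.15,.15),.014,"tray"),((.4,.62,-.46,-.24),.005,"tote")):
            print(n,k,[c[:3].tolist() for c in cups(p,z,b) if c[2]<.5])
    return p
E
python3 -c "
from h import *
look()
rows((.512,-.0095,.13,-.03),(.512,-.0095,.033,-.03))"
```

```text
clock: 12.88
eef_pos: [0.5555, -0.4142, 0.0262]
ee_rot: [0.0, 0.708, 0.707, 0.0]
ft_force: [0.3, 0.8, -0.7]
opening: 0.527
grasp_force: 26.1
clock: 13.72
eef_pos: [0.5559, -0.4145, 0.1542]
ee_rot: [0.002, 0.708, 0.707, 0.0]
ft_force: [0.2, 0.0, -0.3]
opening: 0.663
grasp_force: 0.0
scene tray [[0.504, 0.06, 0.132], [0.509, -0.083, 0.191], [0.513, -0.011, 0.093], [0.562, -0.052, 0.178]]
scene tote [[0.557, -0.412, 0.103]]
top tray [[0.504, 0.063, 0.092], [0.507, -0.082, 0.058], [0.509, -0.01, 0.078], [0.562, -0.047, 0.063]]
top tote [[0.555, -0.412, 0.081]]
now [ 0.5549 -0.4138  0.1501] yaw 1.5696 t 14.0 open 0.67 F [-0.6  0.8 -0.1] j6 -0.69
(0.512, -0.0095, 0.13, -0.03) -> [0.6737, -0.0723, 0.0345] 0.2546
(0.512, -0.0095, 0.033, -0.03) -> [0.6735, -0.072, 0.1961] 0.2546
```

```bash
python3 -m crank '[0.33,0.673,-0.073,-0.01,0.255,0.33,0.673,-0.073,-0.01,0.255,0.33,0.673,-0.073,-0.01,0.255,0.33,0.673,-0.073,-0.01,0.255,0.33,0.673,-0.073,-0.01,0.255,0.33,0.673,-0.073,-0.01,0.255,0.33,0.673,-0.073,-0.01,0.255,0.33,0.673,-0.073,-0.01,0.255,0.33,0.673,-0.073,-0.01,0.255,0.33,0.673,-0.073,-0.01,0.255,0.33,0.673,-0.073,-0.01,0.255,0.33,0.673,-0.073,-0.01,0.255,0.33,0.673,-0.073,-0.01,0.255,0.33,0.673,-0.073,0,0.255,0.33,0.673,-0.073,0.04,0.255,0.33,0.673,-0.073,0.09,0.255,0.33,0.673,-0.073,0.13,0.255,0.33,0.673,-0.073,0.16,0.255,0.33,0.673,-0.073,0.185,0.255,0.33,0.673,-0.073,0.196,0.255]' 25
python3 -m crank '[0.6,0,0,0,0,0.6,0,0,0,0,0.6,0,0,0,0,0.6,0,0,0,0,0.6,0,0,0,0,0.6,0,0,0,0,0.6,0,0,-0.02,0,0.6,0,0,-0.05,0,0.6,0,0,-0.1,0,0.6,0,0,-0.15,0,0.6,0,0,-0.2,0,0.6,0,0,-0.2,0]' 25
python3 - <<'E'
from h import *
x,y=m2w(.05,0,TOTE); rows((x,y,.15,np.pi/2),(x,y,.026,np.pi/2))
E
```

```text
clock: 15.68
eef_pos: [0.5106, -0.0102, 0.0312]
ee_rot: [-0.0, 1.0, -0.015, -0.002]
ft_force: [1.3, 0.2, -0.0]
opening: 0.67
grasp_force: 0.0
clock: 16.68
eef_pos: [0.5141, -0.0103, 0.1598]
ee_rot: [0.0, 1.0, -0.016, 0.004]
ft_force: [0.5, -0.5, 0.3]
opening: 0.528
grasp_force: 27.8
now [ 0.5141 -0.0103  0.1598] yaw -0.0324 t 16.7 open 0.528 F [ 0.5 -0.5  0.3] j6 1.51
(np.float64(0.5559991000027), np.float64(-0.34879999820000324), 0.15, 1.5707963267948966) -> [0.088, 0.5616, 0.0173] -0.2552
(np.float64(0.5559991000027), np.float64(-0.34879999820000324), 0.026, 1.5707963267948966) -> [0.0861, 0.5614, 0.224] -0.2552
```

```bash
python3 -m crank '[0.6,0.086,0.562,0,-0.255,0.6,0.086,0.562,0,-0.255,0.6,0.086,0.562,0,-0.255,0.6,0.086,0.562,0,-0.255,0.6,0.086,0.562,0,-0.255,0.6,0.086,0.562,0,-0.255,0.6,0.086,0.562,0,-0.255,0.6,0.086,0.562,0,-0.255,0.6,0.086,0.562,0,-0.255,0.6,0.086,0.562,0,-0.255,0.6,0.086,0.562,0,-0.255,0.6,0.086,0.562,0,-0.255,0.6,0.086,0.562,0,-0.255,0.6,0.086,0.562,0,-0.255,0.6,0.086,0.562,0,-0.255,0.6,0.086,0.562,0,-0.255,0.6,0.086,0.562,0,-0.255]' 25
python3 -c "
from h import *
x,y=m2w(.05,0,TOTE); rows((x,y,.025,np.pi/2))"
```

```text
clock: 18.1
eef_pos: [0.5525, -0.3488, 0.1538]
ee_rot: [-0.0, 0.709, 0.706, 0.0]
ft_force: [0.1, -0.3, -1.4]
opening: 0.524
grasp_force: 27.8
now [ 0.5525 -0.3488  0.1538] yaw 1.5667 t 18.1 open 0.524 F [ 0.1 -0.3 -1.4] j6 -0.62
(np.float64(0.5559991000027), np.float64(-0.34879999820000324), 0.025, 1.5707963267948966) -> [0.0, 0.0058, 0.2147] -0.0007
```

```bash
python3 -m crank '[0.6,0,0.005,0.06,0,0.6,0,0.005,0.12,0,0.6,0,0.005,0.15,0,0.6,0,0.005,0.175,0,0.6,0,0.005,0.19,0,0.6,0,0.005,0.2,0,0.6,0,0.005,0.206,0,0.6,0,0.005,0.213,0,0.6,0,0.005,0.213,0,0.6,0,0.005,0.213,0]' 25
python3 -m crank '[0.33,0,0,0,0,0.33,0,0,0,0,0.33,0,0,0,0,0.33,0,0,0,0,0.33,0,0,-0.03,0,0.33,0,0,-0.08,0,0.33,0,0,-0.15,0,0.33,0,0,-0.21,0,0.33,0,0,-0.21,0,0.33,0,0,-0.21,0]' 25
python3 -c "
from h import *
look()
rows((.5625,-.0475,.033,-.03))"
```

```text
clock: 18.93
eef_pos: [0.5557, -0.349, 0.0267]
ee_rot: [0.0, 0.708, 0.707, 0.0]
ft_force: [0.1, 0.2, -1.6]
opening: 0.527
grasp_force: 27.8
clock: 19.77
eef_pos: [0.5562, -0.3493, 0.1547]
ee_rot: [0.002, 0.708, 0.707, 0.0]
ft_force: [0.1, 0.1, -0.5]
opening: 0.667
grasp_force: 0.0
scene tray [[0.504, 0.062, 0.16], [0.511, -0.083, 0.161], [0.562, -0.048, 0.095]]
scene tote [[0.556, -0.345, 0.08], [0.557, -0.412, 0.134]]
top tray [[0.502, 0.065, 0.173], [0.508, -0.08, 0.142], [0.562, -0.049, 0.066]]
top tote []
now [ 0.5552 -0.3487  0.1507] yaw 1.5696 t 20.1 open 0.671 F [-0.4 -0.   0.2] j6 -0.62
(0.5625, -0.0475, 0.033, -0.03) -> [0.5017, 0.0119, 0.1968] 0.2546
```

```bash
python3 -m crank '[0.33,0.501,0.012,-0.01,0.255,0.33,0.501,0.012,-0.01,0.255,0.33,0.501,0.012,-0.01,0.255,0.33,0.501,0.012,-0.01,0.255,0.33,0.501,0.012,-0.01,0.255,0.33,0.501,0.012,-0.01,0.255,0.33,0.501,0.012,-0.01,0.255,0.33,0.501,0.012,-0.01,0.255,0.33,0.501,0.012,-0.01,0.255,0.33,0.501,0.012,-0.01,0.255,0.33,0.501,0.012,-0.01,0.255,0.33,0.501,0.012,-0.01,0.255,0.33,0.501,0.012,-0.01,0.255,0.33,0.501,0.012,0,0.255,0.33,0.501,0.012,0.04,0.255,0.33,0.501,0.012,0.09,0.255,0.33,0.501,0.012,0.13,0.255,0.33,0.501,0.012,0.16,0.255,0.33,0.501,0.012,0.185,0.255,0.33,0.501,0.012,0.196,0.255]' 25
python3 -m crank '[0.6,0,0,0,0,0.6,0,0,0,0,0.6,0,0,0,0,0.6,0,0,0,0,0.6,0,0,0,0,0.6,0,0,0,0,0.6,0,0,-0.02,0,0.6,0,0,-0.05,0,0.6,0,0,-0.1,0,0.6,0,0,-0.15,0,0.6,0,0,-0.2,0,0.6,0,0,-0.2,0,0.6,0,0,-0.2,0]' 25
python3 - <<'E'
from h import *
x,y=m2w(.05,.065,TOTE); rows((x,y,.15,np.pi/2),(x,y,.026,np.pi/2))
E
```

```text
clock: 21.73
eef_pos: [0.5617, -0.0481, 0.0315]
ee_rot: [-0.0, 1.0, -0.014, -0.002]
ft_force: [0.3, -0.2, -0.2]
opening: 0.67
grasp_force: 0.0
clock: 22.82
eef_pos: [0.5637, -0.0484, 0.1569]
ee_rot: [0.0, 1.0, -0.016, 0.002]
ft_force: [-0.7, -0.2, -1.5]
opening: 0.526
grasp_force: 28.0
now [ 0.5637 -0.0484  0.1569] yaw -0.0325 t 22.8 open 0.526 F [-0.7 -0.2 -1.5] j6 1.45
(np.float64(0.5563890976627042), np.float64(-0.2838011681964932), 0.15, 1.5707963267948966) -> [0.0004, 0.3926, 0.0117] -0.2552
(np.float64(0.5563890976627042), np.float64(-0.2838011681964932), 0.026, 1.5707963267948966) -> [-0.0004, 0.3925, 0.2184] -0.2552
```

```bash
python3 -m crank '[0.6,0,0.393,0,-0.255,0.6,0,0.393,0,-0.255,0.6,0,0.393,0,-0.255,0.6,0,0.393,0,-0.255,0.6,0,0.393,0,-0.255,0.6,0,0.393,0,-0.255,0.6,0,0.393,0,-0.255,0.6,0,0.393,0,-0.255,0.6,0,0.393,0,-0.255,0.6,0,0.393,0,-0.255,0.6,0,0.393,0,-0.255,0.6,0,0.393,0,-0.255,0.6,0,0.393,0,-0.255,0.6,0,0.393,0,-0.255,0.6,0,0.393,0,-0.255,0.6,0,0.393,0,-0.255,0.6,0,0.393,0,-0.255]' 25
python3 -c "
from h import *
x,y=m2w(.05,.065,TOTE); rows((x,y,.025,np.pi/2))"
```

```text
clock: 24.23
eef_pos: [0.5553, -0.2839, 0.1542]
ee_rot: [-0.0, 0.709, 0.706, -0.0]
ft_force: [0.4, 0.1, -1.3]
opening: 0.528
grasp_force: 28.0
now [ 0.5553 -0.2839  0.1542] yaw 1.5666 t 24.2 open 0.528 F [ 0.4  0.1 -1.3] j6 -0.53
(np.float64(0.5563890976627042), np.float64(-0.2838011681964932), 0.025, 1.5707963267948966) -> [0.0001, 0.002, 0.2153] -0.0007
```

```bash
python3 -m crank '[0.6,0,0.002,0.06,0,0.6,0,0.002,0.12,0,0.6,0,0.002,0.15,0,0.6,0,0.002,0.175,0,0.6,0,0.002,0.19,0,0.6,0,0.002,0.2,0,0.6,0,0.002,0.206,0,0.6,0,0.002,0.214,0,0.6,0,0.002,0.214,0,0.6,0,0.002,0.214,0]' 25
python3 -m crank '[0.33,0,0,0,0,0.33,0,0,0,0,0.33,0,0,0,0,0.33,0,0,0,0,0.33,0,0,-0.03,0,0.33,0,0,-0.08,0,0.33,0,0,-0.15,0,0.33,0,0,-0.21,0,0.33,0,0,-0.21,0,0.33,0,0,-0.21,0]' 25
python3 -c "
from h import *
look()
rows((.5095,-.0815,.033,-.03))"
```

```text
clock: 25.07
eef_pos: [0.5568, -0.2841, 0.0266]
ee_rot: [0.0, 0.708, 0.707, 0.0]
ft_force: [0.2, -0.3, -0.3]
opening: 0.53
grasp_force: 28.1
clock: 25.9
eef_pos: [0.5573, -0.2844, 0.1545]
ee_rot: [0.002, 0.708, 0.707, 0.001]
ft_force: [0.2, -0.3, -0.1]
opening: 0.672
grasp_force: 0.0
scene tray [[0.508, -0.085, 0.131]]
scene tote [[0.557, -0.345, 0.118], [0.558, -0.414, 0.27]]
top tray [[0.503, 0.064, 0.093]]
top tote []
now [ 0.5562 -0.2838  0.1508] yaw 1.5696 t 26.2 open 0.67 F [-0.2  0.7 -0. ] j6 -0.53
(0.5095, -0.0815, 0.033, -0.03) -> [0.3368, -0.078, 0.1969] 0.2546
```

```bash
python3 -m crank '[0.36,0.337,-0.077,-0.01,0.255,0.36,0.337,-0.077,-0.01,0.255,0.36,0.337,-0.077,-0.01,0.255,0.36,0.337,-0.077,-0.01,0.255,0.36,0.337,-0.077,-0.01,0.255,0.36,0.337,-0.077,-0.01,0.255,0.36,0.337,-0.077,-0.01,0.255,0.36,0.337,-0.077,-0.01,0.255,0.36,0.337,-0.077,-0.01,0.255,0.36,0.337,-0.077,-0.01,0.255,0.36,0.337,-0.077,-0.01,0.255,0.36,0.337,-0.077,-0.01,0.255,0.36,0.337,-0.077,-0.01,0.255,0.36,0.337,-0.077,0,0.255,0.36,0.337,-0.077,0.04,0.255,0.36,0.337,-0.077,0.09,0.255,0.36,0.337,-0.077,0.13,0.255,0.36,0.337,-0.077,0.16,0.255,0.36,0.337,-0.077,0.18,0.255,0.36,0.337,-0.077,0.193,0.255]' 25
python3 -m crank '[0.6,0,0,0,0,0.6,0,0,0,0,0.6,0,0,0,0,0.6,0,0,0,0,0.6,0,0,0,0,0.6,0,0,0,0,0.6,0,0,-0.02,0,0.6,0,0,-0.05,0,0.6,0,0,-0.1,0,0.6,0,0,-0.15,0,0.6,0,0,-0.2,0,0.6,0,0,-0.2,0,0.6,0,0,-0.2,0]' 25
python3 - <<'E'
from h import *
x,y=m2w(-.05,-.045,TOTE); rows((x,y,.15,np.pi/2),(x,y,.026,np.pi/2))
E
```

```text
clock: 27.87
eef_pos: [0.5097, -0.0815, 0.034]
ee_rot: [-0.0, 1.0, -0.014, -0.001]
ft_force: [-0.7, 0.1, 0.5]
opening: 0.638
grasp_force: 0.0
clock: 28.95
eef_pos: [0.5112, -0.0818, 0.1586]
ee_rot: [0.0, 1.0, -0.016, 0.002]
ft_force: [-0.3, -0.9, -1.2]
opening: 0.53
grasp_force: 27.2
now [ 0.5112 -0.0818  0.1586] yaw -0.0325 t 28.9 open 0.53 F [-0.3 -0.9 -1.2] j6 1.37
(np.float64(0.45573090161729707), np.float64(-0.39319919180242674), 0.15, 1.5707963267948966) -> [-0.0757, 0.5217, 0.0144] -0.2552
(np.float64(0.45573090161729707), np.float64(-0.39319919180242674), 0.026, 1.5707963267948966) -> [-0.0765, 0.5215, 0.221] -0.2552
```

```bash
python3 -m crank '[0.6,-0.076,0.521,0,-0.255,0.6,-0.076,0.521,0,-0.255,0.6,-0.076,0.521,0,-0.255,0.6,-0.076,0.521,0,-0.255,0.6,-0.076,0.521,0,-0.255,0.6,-0.076,0.521,0,-0.255,0.6,-0.076,0.521,0,-0.255,0.6,-0.076,0.521,0,-0.255,0.6,-0.076,0.521,0,-0.255,0.6,-0.076,0.521,0,-0.255,0.6,-0.076,0.521,0,-0.255,0.6,-0.076,0.521,0,-0.255,0.6,-0.076,0.521,0,-0.255,0.6,-0.076,0.521,0,-0.255,0.6,-0.076,0.521,0,-0.255,0.6,-0.076,0.521,0,-0.255,0.6,-0.076,0.521,0,-0.255]' 25
python3 -c "
from h import *
x,y=m2w(-.05,-.045,TOTE); rows((x,y,.026,np.pi/2))"
```

```text
clock: 30.37
eef_pos: [0.4547, -0.3925, 0.1558]
ee_rot: [-0.001, 0.708, 0.706, 0.0]
ft_force: [0.3, -0.0, -1.8]
opening: 0.529
grasp_force: 27.2
now [ 0.4547 -0.3925  0.1558] yaw 1.5675 t 30.4 open 0.529 F [ 0.3 -0.  -1.8] j6 -0.77
(np.float64(0.45573090161729707), np.float64(-0.39319919180242674), 0.026, 1.5707963267948966) -> [-0.0013, 0.0019, 0.2163] -0.0005
```

```bash
python3 -m crank '[0.6,0,0.002,0.06,0,0.6,0,0.002,0.12,0,0.6,0,0.002,0.15,0,0.6,0,0.002,0.175,0,0.6,0,0.002,0.19,0,0.6,0,0.002,0.2,0,0.6,0,0.002,0.208,0,0.6,0,0.002,0.215,0,0.6,0,0.002,0.215,0,0.6,0,0.002,0.215,0]' 25
python3 -m crank '[0.33,0,0,0,0,0.33,0,0,0,0,0.33,0,0,0,0,0.33,0,0,0,0,0.33,0,0,-0.03,0,0.33,0,0,-0.08,0,0.33,0,0,-0.15,0,0.33,0,0,-0.21,0,0.33,0,0,-0.21,0,0.33,0,0,-0.21,0]' 25
python3 -c "
from h import *
look()
rows((.5035,.063,.033,-.03))"
```

```text
clock: 31.2
eef_pos: [0.4563, -0.3928, 0.0278]
ee_rot: [0.0, 0.708, 0.707, 0.0]
ft_force: [-0.0, -0.6, -1.7]
opening: 0.527
grasp_force: 27.3
clock: 32.03
eef_pos: [0.4567, -0.3932, 0.1556]
ee_rot: [0.002, 0.708, 0.707, 0.0]
ft_force: [0.5, -0.6, -1.2]
opening: 0.67
grasp_force: 0.0
scene tray [[0.505, 0.061, 0.085]]
scene tote [[0.458, -0.391, 0.098], [0.554, -0.349, 0.371], [0.555, -0.416, 0.202]]
top tray [[0.503, 0.061, 0.091]]
top tote [[0.453, -0.389, 0.146], [0.554, -0.412, 0.067], [0.555, -0.279, 0.098], [0.555, -0.344, 0.091]]
now [ 0.4558 -0.3924  0.1521] yaw 1.5696 t 32.3 open 0.67 F [ 0.1 -0.1  0.4] j6 -0.77
(0.5035, 0.063, 0.033, -0.03) -> [0.7588, 0.0789, 0.1994] 0.2546
```

```bash
python3 -m crank '[0.36,0.757,0.08,-0.01,0.255,0.36,0.757,0.08,-0.01,0.255,0.36,0.757,0.08,-0.01,0.255,0.36,0.757,0.08,-0.01,0.255,0.36,0.757,0.08,-0.01,0.255,0.36,0.757,0.08,-0.01,0.255,0.36,0.757,0.08,-0.01,0.255,0.36,0.757,0.08,-0.01,0.255,0.36,0.757,0.08,-0.01,0.255,0.36,0.757,0.08,-0.01,0.255,0.36,0.757,0.08,-0.01,0.255,0.36,0.757,0.08,-0.01,0.255,0.36,0.757,0.08,-0.01,0.255,0.36,0.757,0.08,0,0.255,0.36,0.757,0.08,0.04,0.255,0.36,0.757,0.08,0.09,0.255,0.36,0.757,0.08,0.13,0.255,0.36,0.757,0.08,0.16,0.255,0.36,0.757,0.08,0.18,0.255,0.36,0.757,0.08,0.196,0.255]' 25
python3 -m crank '[0.6,0,0,0,0,0.6,0,0,0,0,0.6,0,0,0,0,0.6,0,0,0,0,0.6,0,0,0,0,0.6,0,0,0,0,0.6,0,0,-0.02,0,0.6,0,0,-0.05,0,0.6,0,0,-0.1,0,0.6,0,0,-0.15,0,0.6,0,0,-0.2,0,0.6,0,0,-0.2,0,0.6,0,0,-0.2,0]' 25
python3 - <<'E'
from h import *
x,y=m2w(-.05,.045,TOTE); rows((x,y,.15,np.pi/2),(x,y,.026,np.pi/2))
E
```

```text
clock: 34.0
eef_pos: [0.5039, 0.0614, 0.0339]
ee_rot: [0.0, 1.0, -0.016, -0.001]
ft_force: [0.7, 0.7, 0.1]
opening: 0.64
grasp_force: 0.0
clock: 35.08
eef_pos: [0.5052, 0.0615, 0.1572]
ee_rot: [-0.0, 1.0, -0.016, 0.002]
ft_force: [0.3, 0.2, -2.4]
opening: 0.526
grasp_force: 27.3
now [0.5052 0.0615 0.1572] yaw -0.0326 t 35.1 open 0.526 F [ 0.3  0.2 -2.4] j6 1.65
(np.float64(0.45627089837730295), np.float64(-0.30320081179756675), 0.15, 1.5707963267948966) -> [-0.0617, 0.6102, 0.0117] -0.2552
(np.float64(0.45627089837730295), np.float64(-0.30320081179756675), 0.026, 1.5707963267948966) -> [-0.0625, 0.6103, 0.2184] -0.2552
```

```bash
python3 -m crank '[0.6,-0.06,0.61,0,-0.255,0.6,-0.06,0.61,0,-0.255,0.6,-0.06,0.61,0,-0.255,0.6,-0.06,0.61,0,-0.255,0.6,-0.06,0.61,0,-0.255,0.6,-0.06,0.61,0,-0.255,0.6,-0.06,0.61,0,-0.255,0.6,-0.06,0.61,0,-0.255,0.6,-0.06,0.61,0,-0.255,0.6,-0.06,0.61,0,-0.255,0.6,-0.06,0.61,0,-0.255,0.6,-0.06,0.61,0,-0.255,0.6,-0.06,0.61,0,-0.255,0.6,-0.06,0.61,0,-0.255,0.6,-0.06,0.61,0,-0.255,0.6,-0.06,0.61,0,-0.255,0.6,-0.06,0.61,0,-0.255]' 25
python3 -c "
from h import *
x,y=m2w(-.05,.045,TOTE); rows((x,y,.026,np.pi/2))"
```

```text
clock: 36.5
eef_pos: [0.4565, -0.3029, 0.155]
ee_rot: [-0.001, 0.709, 0.705, -0.0]
ft_force: [-1.2, -0.1, -0.6]
opening: 0.526
grasp_force: 27.3
now [ 0.4565 -0.3029  0.155 ] yaw 1.5662 t 36.5 open 0.526 F [-1.2 -0.1 -0.6] j6 -0.65
(np.float64(0.45627089837730295), np.float64(-0.30320081179756675), 0.026, 1.5707963267948966) -> [-0.0006, -0.0002, 0.215] -0.0007
```

```bash
python3 -m crank '[0.6,0,0,0.06,0,0.6,0,0,0.12,0,0.6,0,0,0.15,0,0.6,0,0,0.175,0,0.6,0,0,0.19,0,0.6,0,0,0.2,0,0.6,0,0,0.208,0,0.6,0,0,0.214,0,0.6,0,0,0.214,0,0.6,0,0,0.214,0]' 25
python3 -m crank '[0.33,0,0,0,0,0.33,0,0,0,0,0.33,0,0,0,0,0.33,0,0,0,0,0.33,0,0,-0.03,0,0.33,0,0,-0.08,0,0.33,0,0,-0.15,0,0.33,0,0,-0.23,0,0.33,0,0,-0.23,0,0.33,0,0,-0.23,0]' 25
python3 - <<'E'
from h import *
p=look()
cv2.imwrite("pics/c4.png",cv2.resize(p["color"][150:310,200:530,::-1],None,fx=2.4,fy=2.4,interpolation=cv2.INTER_CUBIC))
# grip: brown pixels in tray
hsv=cv2.cvtColor(p["color"],cv2.COLOR_RGB2HSV); m=cv2.inRange(hsv,(0,90,20),(20,255,160)); 
k=np.zeros_like(m); a0,a1=proj(p,[[.60,.18,.074]])[0].astype(int),proj(p,[[.46,.105,.074]])[0].astype(int)
k[a0[1]:a1[1],a0[0]:a1[0]]=1; m=m*k; pts=np.argwhere(m>0)[:,::-1]
W=ray(p,pts,.074); c=cv2.minAreaRect(W[:,:2].astype(np.float32)*1000); print(len(pts),c, W.min(0),W.max(0))
rows((.533,.1415,.12,.029),(.533,.1415,.044,.029))
E
```

```text
clock: 37.33
eef_pos: [0.4569, -0.3033, 0.0278]
ee_rot: [0.0, 0.708, 0.707, 0.0]
ft_force: [0.1, 0.3, -1.0]
opening: 0.528
grasp_force: 27.3
clock: 38.17
eef_pos: [0.4577, -0.3039, 0.1687]
ee_rot: [0.003, 0.708, 0.707, 0.0]
ft_force: [-0.9, -0.3, -0.6]
opening: 0.672
grasp_force: 0.0
scene tray []
scene tote [[0.454, -0.308, 0.219], [0.456, -0.393, 0.222], [0.557, -0.412, 0.15], [0.558, -0.345, 0.19]]
top tray []
top tote [[0.455, -0.298, 0.064], [0.555, -0.28, 0.127], [0.556, -0.345, 0.123]]
170 ((528.338134765625, 141.36294555664062), (82.78169250488281, 14.167536735534668), 0.0014422995736822486) [0.48694749 0.13427973 0.074     ] [0.56972879 0.14844776 0.074     ]
now [ 0.4563 -0.3028  0.1639] yaw 1.5696 t 38.5 open 0.67 F [1.2 0.2 0.4] j6 -0.65
(0.533, 0.1415, 0.12, 0.029) -> [0.7406, 0.127, 0.074] 0.2452
(0.533, 0.1415, 0.044, 0.029) -> [0.7404, 0.1273, 0.2007] 0.2452
```

View pics/c4.png

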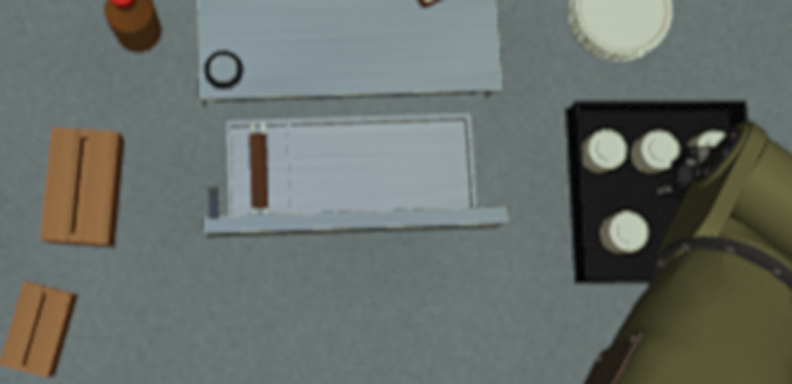

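```bash
python3 -m crank '[0.45,0.74,0.125,-0.01,0.245,0.45,0.74,0.125,-0.01,0.245,0.45,0.74,0.125,-0.01,0.245,0.45,0.74,0.125,-0.01,0.245,0.45,0.74,0.125,-0.01,0.245,0.45,0.74,0.125,-0.01,0.245,0.45,0.74,0.125,-0.01,0.245,0.45,0.74,0.125,-0.01,0.245,0.45,0.74,0.125,-0.01,0.245,0.45,0.74,0.125,-0.01,0.245,0.45,0.74,0.125,-0.01,0.245,0.45,0.74,0.125,-0.01,0.245,0.45,0.74,0.125,-0.01,0.245,0.45,0.74,0.125,0.04,0.245,0.45,0.74,0.125,0.09,0.245,0.45,0.74,0.125,0.13,0.245,0.45,0.74,0.125,0.16,0.245,0.45,0.74,0.125,0.18,0.245,0.45,0.74,0.125,0.2,0.245,0.45,0.74,0.125,0.2,0.245]' 40
python3 -m crank '[0.9,0,0,0,0,0.9,0,0,0,0,0.9,0,0,0,0,0.9,0,0,0,0,0.9,0,0,0,0,0.9,0,0,0,0,0.9,0,0,0,0,0.9,0,0,0,0]' 40
python3 -c "
from h import *
rows()"
```

```text
clock: 40.13
eef_pos: [0.5313, 0.1406, 0.0431]
ee_rot: [0.0, 1.0, 0.015, -0.002]
ft_force: [-0.2, -0.5, -0.5]
opening: 0.55
grasp_force: 0.0
clock: 40.8
eef_pos: [0.5328, 0.1409, 0.0463]
ee_rot: [-0.0, 1.0, 0.015, 0.001]
ft_force: [0.2, -0.4, 5.4]
opening: 0.249
grasp_force: 41.0
now [0.5328 0.1409 0.0463] yaw 0.0302 t 40.8 open 0.249 F [ 0.2 -0.4  5.4] j6 1.73
```

```bash
python3 -m crank '[0.9,0,0,-0.01,0,0.9,0,0,-0.025,0,0.9,0,0,-0.05,0,0.9,0,0,-0.08,0,0.9,0,0,-0.12,0,0.9,0,0,-0.17,0,0.9,0,0,-0.22,0,0.9,0,0,-0.22,0,0.9,0,0,-0.22,0,0.9,0,0,-0.22,0,0.9,0,0,-0.22,0]' 40
python3 - <<'E'
from h import *
ps=imaging.capture("scene"); pt=imaging.capture("top")
rows((HOLD[0],HOLD[1],.17,HOLD[2]))
q=proj(ps,[[.533,.141,.15]])[0].astype(int); 
cv2.imwrite("pics/c5.png",cv2.resize(ps["color"][q[1]-60:q[1]+90,q[0]-70:q[0]+130,::-1],None,fx=4,fy=4,interpolation=cv2.INTER_CUBIC))
E
```

```text
clock: 41.72
eef_pos: [0.5316, 0.1407, 0.1762]
ee_rot: [0.0, 1.0, 0.015, -0.001]
ft_force: [-0.0, 0.1, -0.4]
opening: 0.247
grasp_force: 40.1
now [0.5318 0.1407 0.1763] yaw 0.0302 t 41.8 open 0.248 F [ 0.3 -0.7 -0.6] j6 1.73
(np.float64(0.5135), np.float64(0.3553), 0.17, np.float64(-0.083)) -> [-0.0197, -0.3584, 0.0104] 0.018
```

View pics/c5.png

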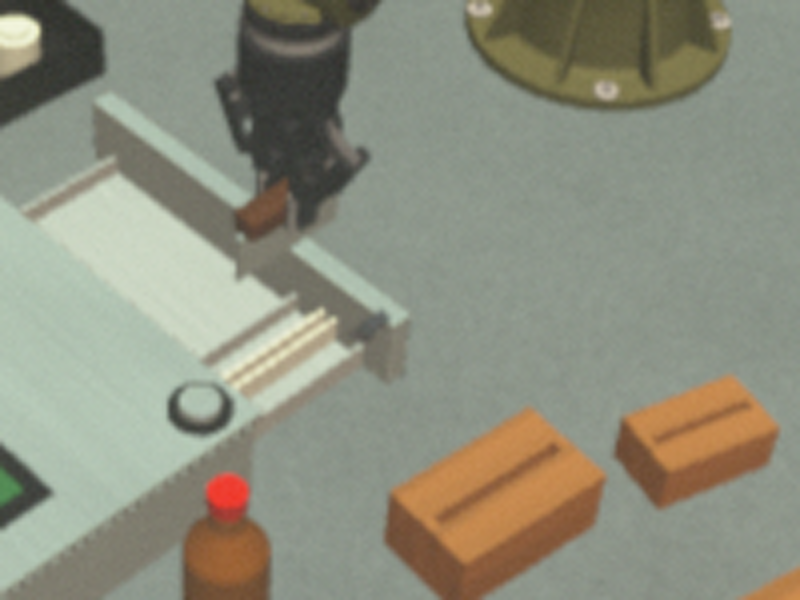

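```bash
cat > slot.py <<'E'
from h import *
def slot(p):
    g=cv2.cvtColor(p["color"],cv2.COLOR_RGB2GRAY).astype(float)
    c,s=np.cos(HOLD[2]),np.sin(HOLD[2]); Y=np.linspace(-.02,.02,161); pts=[]
    for X in np.linspace(-.048,.048,33):
        L=np.c_[HOLD[0]+X*c-Y*s,HOLD[1]+X*s+Y*c,0*Y+.06]; u=proj(p,L).astype(np.float32)
        v=cv2.remap(g.astype(np.float32),u[:,0][None],u[:,1][None],cv2.INTER_LINEAR)[0]
        w=np.clip(np.median(v)-v-8,0,None); pts.append((X,(w*Y).sum()/w.sum()) if w.sum()>0 else (X,np.nan))
    P=np.array(pts); P=P[~np.isnan(P[:,1])]; f=np.polyfit(P[:,0],P[:,1],1); print("slot offset",f[1],"slope",f[0],"std",np.std(P[:,1]-np.polyval(f,P[:,0])))
    # ends: profile along x
    X=np.linspace(-.07,.07,281); o=f[1]+f[0]*X
    L=np.c_[HOLD[0]+X*c-o*s,HOLD[1]+X*s+o*c,0*X+.06]; u=proj(p,L).astype(np.float32)
    v=cv2.remap(g.astype(np.float32),u[:,0][None],u[:,1][None],cv2.INTER_LINEAR)[0]
    t=(np.percentile(v,10)+np.percentile(v,90))/2; d=X[v<t]; print("ends",d.min(),d.max())
E
python3 - <<'E'
from slot import *
for n in("scene","top"):
    p=imaging.capture(n); print(n); slot(p)
E
```

```text
scene
slot offset -0.002074126125081815 slope 0.012403478897931664 std 0.00024068341904336161
ends -0.05650000000000001 0.07
top
slot offset 0.0017383098507857092 slope 0.01429032641167839 std 0.00010942319343119253
ends -0.05650000000000001 0.056999999999999995
```

```bash
python3 -m crank '[0.9,-0.02,-0.358,0,0.016,0.9,-0.02,-0.358,0,0.016,0.9,-0.02,-0.358,0,0.016,0.9,-0.02,-0.358,0,0.016,0.9,-0.02,-0.358,0,0.016,0.9,-0.02,-0.358,0,0.016,0.9,-0.02,-0.358,0.03,0.016,0.9,-0.02,-0.358,0.06,0.016,0.9,-0.02,-0.358,0.09,0.016,0.9,-0.02,-0.358,0.11,0.016,0.9,-0.02,-0.358,0.12,0.016,0.9,-0.02,-0.358,0.12,0.016,0.9,-0.02,-0.358,0.12,0.016,0.9,-0.02,-0.358,0.12,0.016,0.9,-0.02,-0.358,0.12,0.016]' 40
python3 - <<'E'
from slot import *
rows((.5135,.3552,.1,-.072))
ps=imaging.capture("scene"); pt=imaging.capture("top")
q=proj(ps,[[.5135,.355,.1]])[0].astype(int)
A=cv2.resize(ps["color"][q[1]-35:q[1]+45,q[0]-50:q[0]+50,::-1],None,fx=4,fy=4,interpolation=cv2.INTER_CUBIC)
q=proj(pt,[[.5135,.355,.1]])[0].astype(int)
B=cv2.resize(pt["color"][q[1]-40:q[1]+40,q[0]-50:q[0]+50,::-1],None,fx=4,fy=4,interpolation=cv2.INTER_CUBIC)
cv2.imwrite("pics/c6.png",np.hstack([A,B]))
E
```

```text
clock: 43.17
eef_pos: [0.5142, 0.3553, 0.1064]
ee_rot: [-0.0, 0.999, -0.035, 0.001]
ft_force: [0.6, -0.8, -0.3]
opening: 0.251
grasp_force: 40.2
now [0.5142 0.3553 0.1064] yaw -0.0704 t 43.2 open 0.251 F [ 0.6 -0.8 -0.3] j6 2.19
(0.5135, 0.3552, 0.1, -0.072) -> [-0.0011, 0.0002, 0.0106] 0.0003
```

View pics/c6.png

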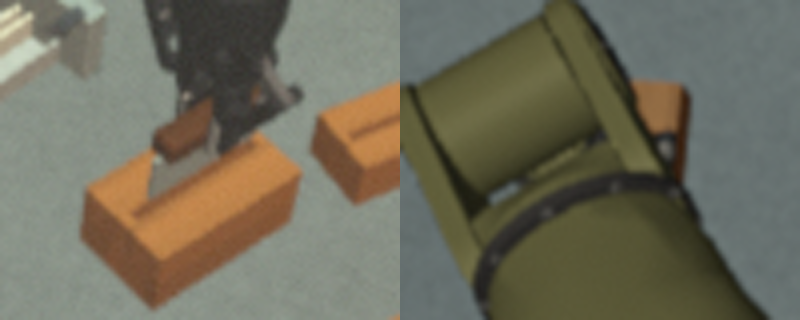

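```bash
python3 -m crank '[0.9,0,0,0.01,0,0.9,0,0,0.018,0,0.9,0,0,0.022,0,0.9,0,0,0.025,0,0.9,0,0,0.028,0,0.9,0,0,0.031,0,0.9,0,0,0.034,0,0.9,0,0,0.037,0,0.9,0,0,0.037,0]' 40
python3 - <<'E'
from slot import *
rows()
ps=imaging.capture("scene")
q=proj(ps,[[.5135,.355,.08]])[0].astype(int)
cv2.imwrite("pics/c7.png",cv2.resize(ps["color"][q[1]-35:q[1]+45,q[0]-50:q[0]+50,::-1],None,fx=6,fy=6,interpolation=cv2.INTER_CUBIC))
E
```

```text
clock: 44.02
eef_pos: [0.5136, 0.3551, 0.0827]
ee_rot: [0.0, 0.999, -0.035, -0.0]
ft_force: [0.3, 0.4, -0.8]
opening: 0.252
grasp_force: 40.2
now [0.5136 0.3551 0.0827] yaw -0.0703 t 44.0 open 0.252 F [ 0.3  0.4 -0.8] j6 2.19
```

```bash
python3 -m crank '[0.9,0,0,0.006,0,0.9,0,0,0.012,0,0.9,0,0,0.017,0,0.9,0,0,0.021,0,0.9,0,0,0.025,0,0.9,0,0,0.028,0,0.9,0,0,0.028,0,0.9,0,0,0.028,0]' 40
python3 -c "
from h import *
rows()"
```

```text
clock: 44.73
eef_pos: [0.5137, 0.3551, 0.0662]
ee_rot: [0.0, 0.999, -0.035, -0.0]
ft_force: [-0.8, -0.5, -1.0]
opening: 0.251
grasp_force: 40.2
now [0.5137 0.3551 0.0662] yaw -0.0702 t 44.7 open 0.251 F [-0.8 -0.5 -1. ] j6 2.19
```

```bash
python3 -m crank '[0.9,0,0,0.002,0,0.9,0,0,0.003,0,0.9,0,0,0.004,0,0.9,0,0,0.005,0,0.9,0,0,0.005,0]' 40
python3 -m crank '[0.65,0,0,0,0,0.65,0,0,0,0,0.65,0,0,0,0,0.6,0,0,0,0,0.6,0,0,-0.02,0,0.6,0,0,-0.06,0,0.6,0,0,-0.12,0,0.6,0,0,-0.18,0,0.6,0,0,-0.24,0,0.6,0,0,-0.24,0]' 20
python3 - <<'E'
from h import *
rows()
ps=imaging.capture("scene")
q=proj(ps,[[.5135,.355,.08]])[0].astype(int)
cv2.imwrite("pics/c8.png",cv2.resize(ps["color"][q[1]-45:q[1]+45,q[0]-60:q[0]+60,::-1],None,fx=6,fy=6,interpolation=cv2.INTER_CUBIC))
E
```

```text
clock: 45.15
eef_pos: [0.5139, 0.3553, 0.0644]
ee_rot: [-0.0, 0.999, -0.035, 0.0]
ft_force: [-5.6, -3.0, 8.9]
opening: 0.248
grasp_force: 41.5
clock: 45.98
eef_pos: [0.5155, 0.3563, 0.2164]
ee_rot: [-0.003, 0.999, -0.035, 0.005]
ft_force: [0.5, 0.7, 1.0]
opening: 0.401
grasp_force: 0.0
now [0.5155 0.3563 0.2164] yaw -0.0703 t 46.0 open 0.401 F [0.5 0.7 1. ] j6 2.19
```

View pics/c8.png

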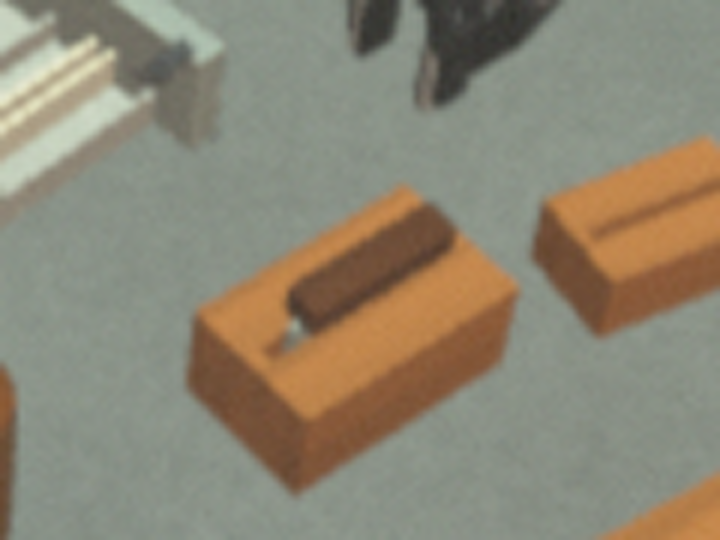

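```bash
python3 -c "
from h import *
look()
a=m2w(-.2,0);print(a); rows((*a,.2,.029),(*a,.05,.029))"
```

```text
scene tray []
scene tote [[0.456, -0.393, 0.148], [0.548, -0.297, 0.396], [0.557, -0.413, 0.164], [0.558, -0.345, 0.165]]
top tray []
top tote [[0.455, -0.299, 0.09], [0.456, -0.393, 0.074], [0.555, -0.345, 0.089], [0.555, -0.28, 0.134]]
[0.41558409 0.02620081]
now [0.5134 0.3549 0.2061] yaw -0.0703 t 46.3 open 0.401 F [ 0.8 -0.6  0.5] j6 2.19
(np.float64(0.41558409410615693), np.float64(0.026200812932482102), 0.2, 0.029) -> [-0.1241, 0.558, 0.0111] -0.0158
(np.float64(0.41558409410615693), np.float64(0.026200812932482102), 0.05, 0.029) -> [-0.1237, 0.5577, 0.2611] -0.0158
```

```bash
python3 -m crank '[1,-0.124,0.558,0,-0.016,1,-0.124,0.558,0,-0.016,1,-0.124,0.558,0,-0.016,1,-0.124,0.558,0,-0.016,1,-0.124,0.558,0,-0.016,1,-0.124,0.558,0,-0.016,1,-0.124,0.558,0,-0.016,1,-0.124,0.558,0,-0.016,1,-0.124,0.558,0,-0.016,1,-0.124,0.558,0,-0.016,1,-0.124,0.558,0.05,-0.016,1,-0.124,0.558,0.1,-0.016,1,-0.124,0.558,0.15,-0.016,1,-0.124,0.558,0.2,-0.016,1,-0.124,0.558,0.24,-0.016,1,-0.124,0.558,0.26,-0.016,1,-0.124,0.558,0.26,-0.016,1,-0.124,0.558,0.26,-0.016]' 30
python3 -c "
from h import *
rows(*[(*m2w(x,0),.05,.029) for x in(-.168,-.05,-.03,-.023,-.021)])"
```

```text
clock: 47.83
eef_pos: [0.416, 0.0271, 0.051]
ee_rot: [-0.0, 1.0, 0.016, -0.001]
ft_force: [-0.3, -0.5, 0.5]
opening: -0.006
grasp_force: 0.0
now [0.416  0.0271 0.051 ] yaw 0.0311 t 47.8 open -0.006 F [-0.3 -0.5  0.5] j6 1.52
(np.float64(0.4475706390491718), np.float64(0.027128682863284966), 0.05, 0.029) -> [0.0526, 0.0016, 0.0016] 0.0003
(np.float64(0.5655210235265393), np.float64(0.030550203233120528), 0.05, 0.029) -> [0.2493, 0.002, 0.0013] 0.0003
(np.float64(0.5855126141159236), np.float64(0.031130121939872316), 0.05, 0.029) -> [0.2826, 0.0021, 0.0012] 0.0003
(np.float64(0.5925096708222081), np.float64(0.031333093487235446), 0.05, 0.029) -> [0.2943, 0.0021, 0.0012] 0.0003
(np.float64(0.5945088298811465), np.float64(0.031391085357910624), 0.05, 0.029) -> [0.2976, 0.0021, 0.0012] 0.0003
```

```bash
python3 -m crank '[1,0.025,0.001,0,0,1,0.04,0.001,0,0,1,0.055,0.001,0,0,1,0.07,0.001,0,0,1,0.085,0.001,0,0,1,0.1,0.001,0,0,1,0.115,0.001,0,0,1,0.13,0.001,0,0,1,0.145,0.001,0,0,1,0.16,0.001,0,0,1,0.175,0.001,0,0,1,0.19,0.001,0,0,1,0.205,0.001,0,0,1,0.22,0.001,0,0,1,0.235,0.001,0,0,1,0.245,0.001,0,0,1,0.255,0.001,0,0,1,0.265,0.001,0,0,1,0.27,0.001,0,0,1,0.27,0.001,0,0]'
python3 - <<'E'
from h import *
rows(*[(*m2w(x,0),.05,.029) for x in(-.03,-.023,-.021)])
ps=imaging.capture("scene"); pt=imaging.capture("top")
q=proj(ps,[[.58,.03,.08]])[0].astype(int)
cv2.imwrite("pics/c9.png",cv2.resize(ps["color"][q[1]-60:q[1]+75,q[0]-100:q[0]+80,::-1],None,fx=4.4,fy=4.4,interpolation=cv2.INTER_CUBIC))
E
```

```text
clock: 49.5
eef_pos: [0.5784, 0.0305, 0.0511]
ee_rot: [0.0, 1.0, 0.015, -0.0]
ft_force: [-3.1, -1.1, 1.0]
opening: 0.001
grasp_force: 1.5
now [0.5784 0.0305 0.0511] yaw 0.0301 t 49.5 open 0.001 F [-3.1 -1.1  1. ] j6 1.53
(np.float64(0.5855126141159236), np.float64(0.031130121939872316), 0.05, 0.029) -> [0.0119, -0.0006, 0.0018] 0.0002
(np.float64(0.5925096708222081), np.float64(0.031333093487235446), 0.05, 0.029) -> [0.0236, -0.0006, 0.0018] 0.0002
(np.float64(0.5945088298811465), np.float64(0.031391085357910624), 0.05, 0.029) -> [0.0269, -0.0006, 0.0018] 0.0002
```

View pics/c9.png

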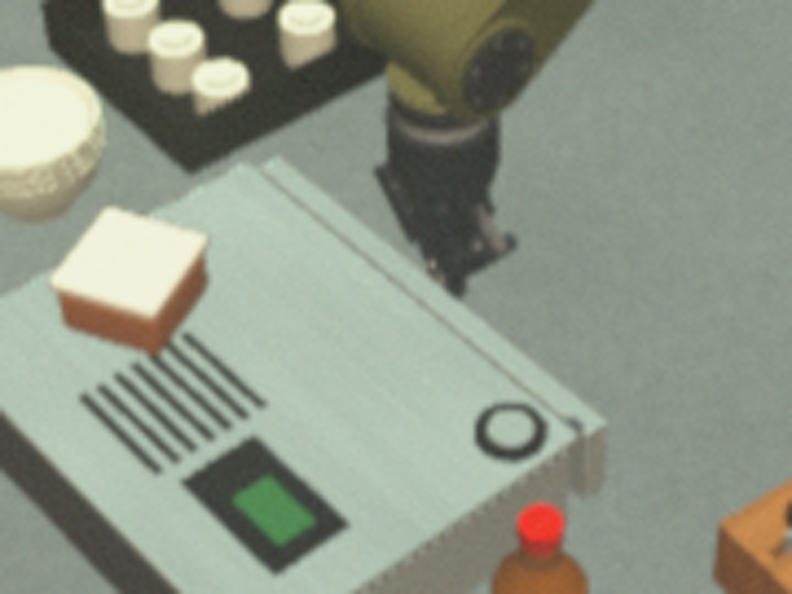

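```bash
python3 -m crank '[1,0.005,0,0,0,1,0.009,0,0,0,1,0.012,0,0,0,1,0.015,0,0,0,1,0.017,0,0,0,1,0.019,0,0,0,1,0.02,0,0,0,1,0.02,0,0,0]'
python3 -m crank '[1,0.002,0,0,0,1,0.004,0,0,0,1,0.004,0,0,0]'
python3 -m crank '[1,0.002,0,0,0,1,0.003,0,0,0,1,0.003,0,0,0]'
```

```text
clock: 50.27
eef_pos: [0.5898, 0.0309, 0.0511]
ee_rot: [0.0, 1.0, 0.015, -0.0]
ft_force: [-4.7, -2.9, 1.5]
opening: -0.005
grasp_force: 2.2
clock: 50.52
eef_pos: [0.5922, 0.031, 0.0511]
ee_rot: [0.0, 1.0, 0.015, -0.0]
ft_force: [-3.8, -1.4, 0.2]
opening: 0.004
grasp_force: 2.2
clock: 50.77
eef_pos: [0.5941, 0.031, 0.0511]
ee_rot: [0.0, 1.0, 0.015, -0.0]
ft_force: [-1.3, -0.3, -0.8]
opening: 0.009
grasp_force: 0.4
```

```bash
python3 -m crank '[1,0.002,0,0,0,1,0.003,0,0,0,1,0.003,0,0,0]'
python3 -m crank '[1,0.002,0,0,0,1,0.003,0,0,0,1,0.003,0,0,0]'
```

```text
clock: 51.02
eef_pos: [0.5959, 0.0311, 0.0511]
ee_rot: [0.0, 1.0, 0.015, -0.0]
ft_force: [-4.8, -1.5, -1.1]
opening: -0.001
grasp_force: 1.9
clock: 51.27
eef_pos: [0.5977, 0.0312, 0.0511]
ee_rot: [0.0, 1.0, 0.015, -0.0]
ft_force: [-3.0, -3.5, -0.9]
opening: -0.001
grasp_force: 1.9
```

```bash
python3 -m crank '[1,0.002,0,0,0,1,0.003,0,0,0,1,0.003,0,0,0]'
python3 -m crank '[1,-0.005,0,0,0,1,-0.01,0,0,0,1,-0.015,0,0,0,1,-0.02,0,0,0,1,-0.03,0,0,0,1,-0.05,0,0,0,1,-0.1,0,0,0,1,-0.15,0,0,0,1,-0.2,0,-0.05,0,1,-0.2,0,-0.1,0,1,-0.2,0,-0.2,0,1,-0.2,0.1,-0.25,0,1,-0.2,0.1,-0.25,0,1,-0.2,0.1,-0.25,0]'
python3 - <<'E'
from h import *
rows()
ps=imaging.capture("scene"); pt=imaging.capture("top")
for p in(ps,pt): print([(np.round(r["position"],3).tolist(),round(r["confidence"],2)) for r in recognise("tray_front",p)[:2]], [(np.round(r["position"],3).tolist(),round(r["confidence"],2)) for r in recognise("release_top",p)[:2]])
q=proj(ps,[[.58,.03,.08]])[0].astype(int)
A=cv2.resize(ps["color"][q[1]-60:q[1]+75,q[0]-90:q[0]+80,::-1],(400,320),interpolation=cv2.INTER_CUBIC)
B=cv2.resize(pt["color"][150:260,270:420,::-1],(400,320),interpolation=cv2.INTER_CUBIC)
cv2.imwrite("pics/c10.png",np.hstack([A,B]))
E
```

```text
clock: 51.52
eef_pos: [0.5995, 0.0313, 0.0511]
ee_rot: [-0.0, 1.0, 0.015, -0.0]
ft_force: [-3.7, -1.8, -1.5]
opening: 0.002
grasp_force: 1.9
clock: 52.68
eef_pos: [0.4827, -0.0355, 0.2061]
ee_rot: [0.001, 1.0, 0.014, 0.004]
ft_force: [0.4, 0.4, 0.3]
opening: 0.001
grasp_force: 0.0
now [ 0.4827 -0.0355  0.2061] yaw 0.0283 t 52.7 open 0.001 F [0.4 0.4 0.3] j6 1.39
[([0.613, 0.116, 0.078], 0.69)] []
[([0.608, 0.039, 0.072], 0.73), ([0.555, -0.34, 0.047], 0.37)] []
```

View pics/c10.png

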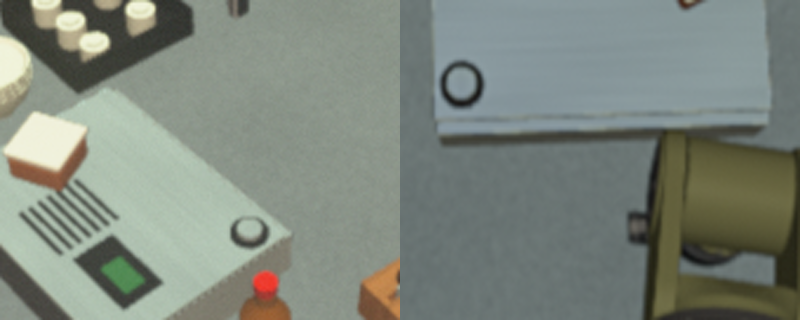

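```bash
python3 -m crank '[1,0,0,0,0,1,-0.1,0.5,-0.05,0,1,-0.1,0.5,-0.05,0,1,-0.1,0.5,-0.05,0,1,-0.1,0.5,-0.05,0,1,-0.1,-0.1,-0.05,0,1,-0.1,-0.1,-0.05,0,1,-0.1,-0.1,-0.05,0,1,-0.1,-0.1,-0.05,0,1,-0.1,-0.1,-0.05,0,1,-0.1,-0.1,-0.05,0,1,-0.1,-0.1,-0.05,0,1,-0.1,-0.1,-0.05,0,1,-0.1,-0.1,-0.05,0]'
python3 - <<'E'
from h import *
o=cv2.imread("pics/scene0.png")
look(); p=imaging.capture("scene"); n=p["color"][:,:,::-1]
d=cv2.absdiff(cv2.GaussianBlur(o,(3,3),0),cv2.GaussianBlur(n,(3,3),0)).max(2)[165:300,180:340]
print("changed px near machine",(d>40).sum(), np.argwhere(d>40)[:10].tolist())
P=imaging.capture("top")
for l in("sauce_bottle","bowl_stack","paste_tub"): print(l,np.round(recognise(l,p)[0]["position"],3))
E
```

```text
clock: 54.15
eef_pos: [0.4196, 0.0257, 0.231]
ee_rot: [0.0, 1.0, 0.015, -0.0]
ft_force: [-0.1, -0.4, -0.2]
opening: 0.001
grasp_force: 0.0
scene tray []
scene tote [[0.454, -0.304, 0.191], [0.457, -0.391, 0.141], [0.555, -0.416, 0.27], [0.557, -0.345, 0.167]]
top tray []
top tote [[0.455, -0.391, 0.103], [0.455, -0.301, 0.154], [0.554, -0.412, 0.074], [0.555, -0.345, 0.06], [0.556, -0.282, 0.083]]
changed px near machine 0 []
sauce_bottle [0.73  0.31  0.094]
bowl_stack [ 0.734 -0.282  0.077]
paste_tub [ 0.778 -0.058  0.131]
```

```bash
python3 -c "
from rig import arm
print(arm.job_done())"
```

```text
the job is handed in; nothing more can be done
None
```

I've handed the job in: all five cups stand mouth down in the black tote, the scraper is seated in the middle-sized holder, and the tray is shut and stayed shut after I let go. The bottle, bowls and tub look unmoved, and it took about 54 s.

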